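Load the bench clamp and hold its cam lever at full lift

TASK

Take the yellow blank out of the stock rack and slide it upright down into the slot of the blue bench clamp until it is fully home on the slot's floor, and let go of it. Then swing the clamp's red-knobbed cam lever up until it stands straight upright, the cam's highest lift (past upright the cam slackens again), so that the cam presses the blank firmly against the clamp's backing; the lever springs back if let go, so finish while still holding it upright. Leave the other blanks and everything else on the bench where they are.

Things in the scene. Friction and masses are not known exactly. Their poses are not given: they have to be found in the camera images.
- yellow_center (a point): Centre (half-way up) of the yellow-painted aluminium blank: a flat plate 80 mm wide (its x), 10 mm thick (its y), 110 mm tall (its z), about 0.2 to 0.26 kg, loose, standing upright in one of the rack's three slots (which one varies). Both faces are alike; it may go in either way round. Take it by its top edge, across its thickness: 85 mm of it stand clear above the rack's rims.
- green_center (a point): Centre of the green blank, same size as the yellow one, in another slot of the rack. Leave it there.
- white_center (a point): Centre of the white blank, same size, in another slot of the rack. Leave it there.
- rack: Fixed dark steel rack, base 120 x 200 mm. Origin at the centre of its underside on the bench. Three slots lie along its x, at y = -75, 0 and +75 mm, each 14 mm wide and 88 mm long, slot floor 10 mm and rims 35 mm above the bench; blanks stand on the slot floors, parallel to its x.
- clamp: Fixed blue bench clamp. Origin on the bench under the slot's middle, z up; the slot runs along its x; the cam is on the slot's -y side, and the lever at the shaft's -x end, so it swings clear of a blank. Base plate x = -75 to +75, y = -90 to +35 mm. Upright, the lever's cam presses the blank 3 mm to +y, against the sprung backing pad.
- slot_floor (a point): Middle of the slot's floor, 12 mm above the bench; axes as the clamp's. Slot 84 mm long (x), 12 mm wide (y), open at the top: straight walls to 46 mm above the bench, then flared bright lips to 54 mm that widen the mouth by about 4 mm on each side. A blank fully home has its centre 67 mm above the bench, its top at 122 mm.
- lever_pivot (a point): Point on the lever's shaft axis (parallel to the clamp's x) at the foot of the lever rod: x = -64, y = -36 mm in the clamp's frame, 34 mm above the bench; axes as the clamp's. The steel cam, 44 mm wide at the slot's middle, reaches 65 mm above the bench at rest.
- knob (a point): Centre of the red ball knob, 32 mm across, at the end of the steel lever rod (14 mm thick), 120 mm from the shaft axis. Its z axis points along the lever, away from the shaft. At rest it is 90 mm to the -y side of the pivot and 113 mm above the bench; with the lever upright it is straight above the pivot, 154 mm above the bench.
- lever (a joint): Cam lever's angle, rad: 0 at rest, leaning 0.85 rad (49 deg) from upright towards the clamp's -y; grows as it swings up towards +y. 0.85 = upright, the cam's highest lift; past it the cam backs off again (3 mm at the far stop, 1.5). A spring returns it to 0; holding it upright with a blank clamped takes some 5 to 11 N at the knob, pushed to +y from its -y side.
- pad: The clamp's black sprung backing pad, 82 mm wide, the slot's +y wall, with a flared lip on top (its origin is the clamp's origin at rest). It yields to +y when pressed: about 10 N at the cam's full lift with a blank in the slot.
- oil: Grey oil bottle, 60 mm across, 150 mm tall; origin at the centre of its underside. Leave alone.
- jar: Glass jar with steel cap, 60 mm across, 75 mm tall; origin under its centre. Leave alone.
- mug: Blue mug, 80 mm across, 90 mm tall; origin under its centre. Leave alone.
- carton: Yellow carton 90 x 130 x 60 mm; origin under its centre. Leave alone.
- wrench: Steel wrench lying on the bench along its own x. Leave alone.
- driver: Screwdriver lying on the bench along its own x. Leave alone.
Things that resemble listed ones, but are neither listed nor needed, are in the scene too. Of the things that look like the part that bears yellow_center, the largest one is meant.

How it is judged:
By the outcome, as a careful person would: the job done as asked, in the order asked, and still so for the second after the job is handed in, while the arm keeps its last pose, push and grip.
It also fails if it takes over 56 s, if anything falls off the work surface, if the arm or the gripper's body presses on something with over 40 N, if the wrist force passes 120 N, or if a joint passes its speed limit or range.

ROBOT

A 6-joint arm with a two-finger parallel gripper is mounted at the origin on the work surface. World frame = base frame: x ahead of the robot, y to its left, z up, the work surface at z = 0. Lengths are in mm, angles in rad, forces in N, time in s.
With the tool pointing down it reaches from about 275 to 850 mm from the base axis. Payload 19 kg.
Tool frame: the origin (TCP) lies between the finger pads; the fingertips stand 25 mm ahead of it and the grasp point (between the pads) lies 6 mm ahead of it; z points along the fingers, y is the direction in which the jaws open and shut (so a half turn about z gives the same grasp; the last joint's range is limited). The gripper opens to 85 mm and grips with 20 to 120 N. Pads are 22 mm wide; open, the fingers measure 114 mm over their backs; the gripper's body (76 mm by 85 mm) begins 54 mm behind the grasp point. The pads swing forward as they close: fully open they stand 13 mm farther back than shut.
Start: joints at [1.091, 0.15, 1.437, -0, 1.554, -0.134], TCP at [194.9, 540.932, 256.267] pointing down, gripper open.
Joint ranges: [-2.8, 2.8], [-0.68, 2.1], [0.12, 2.68], [-1.39, 4.53], [0.16, 2.79], [-2.81, 2.81]. Speed limits (rad/s): [1.89, 1.89, 2.22, 3.01, 3.01, 3.01].

INTERFACE

Orientations are given as [roll, pitch, yaw] about the fixed x, y, z axes, in that order (R = Rz(yaw) Ry(pitch) Rx(roll)).
In Python, from station import readout, viewer, workorder gives the robot as it stands. The module is installed in compiled form; this text tells all that it offers.
- The arm moves only by the tool step_arm, never from a script. Its arguments are lists of equal length, an entry for each row: "dp": the shift along the tool's x, y, z in m, a list of three; "dr": the turn, a rotation vector about the tool's x, y, z in rad, a list of three; "gripper": the opening, from 0 (shut) to 1 (fully open). In form: {"dp": [[x, y, z], ...], "dr": [[rx, ry, rz], ...], "gripper": [gripper, ...]}. A call has exactly 10 rows; each row is the pose to reach, as a shift and turn from the pose measured when the call began, along the tool's axes at that moment; what a row does not reach only later rows make up. A row lasts 1/10 s, in which the tool goes at most 50 mm and 8.59 degrees, less where a joint would pass 70% of its speed; a pose out of reach is approached as far as the arm can. A call with a gripper value outside its range is refused whole. The fingers move at their own pace and stop on an object; the grip force is fixed at half the most. Time passes only in rows, so rows that repeat a pose let the fingers close, or fill a call up. It gives the time, the measured TCP pose, the force and the opening at its end, in the units of the state.
- readout.sense(): the state, without advancing time (a new reading comes with each control period).
- viewer.grab_frame(name): name is "scene" or "side" or "wrist"; returns a dict with "frame" (384x512x3 uint8, red, green, blue), "fx", "fy", "cx", "cy" (pixels), "extrinsics" (4x4, takes a point from world to camera coordinates); the wrist camera has in their place "tool_from_camera" (4x4, takes a point from camera to tool coordinates, whose origin is the TCP and whose axes are the flange's). Camera axes: x right, y down, z forward; pixel columns grow to the right and rows downward; lengths in mm; the calibration is good to about 2 mm. A picture is of the moment at which its call begins: read the wrist's pose just before it. There is no depth.
- workorder.finish_job(): hands the job in, once; it reports no verdict.
The state is a dict: "clock": time; "joint_positions": joint angles; "qd": joint speeds; "effort": joint torques, N m; "position": TCP position; "tcp_rot": TCP orientation; "contact_force": force on the tool from outside, world axes, zero at the start; "moment": the same for the moment, N m; "width": finger opening in mm.
Only numpy, scipy, OpenCV 4.12 (cv2) and the standard library are available. Lean on these libraries where they do the work, as an engineer would, in place of code of your own. Each camera call takes 0.05 s, during which the arm holds its last target.

## Working session

There is one attempt and no reset: what is moved stays moved. The work goes in short steps, Python scripts to look and compute and a tool call to move; the robot and the scene stay as the last step left them, time stands still between calls to the robot, and variables do not carry over. Pictures are saved under pics/ and viewed, and the job is handed in when it is done.

Besides the shell and the picture viewer there is one more tool, called in YAML: its name, and indented under it one key for each argument. step_arm: Moves the arm, as the interface text tells. Its arguments: {"type":"object","properties":{"dp":{"type":"array"},"dr":{"type":"array"},"gripper":{"type":"array"}},"required":["dp","dr","gripper"]}

```bash
mkdir -p pics; cat > h.py <<'E'
import numpy as np, cv2, json, pickle
from station import readout, viewer, workorder
def grab(name,tag):
    s=readout.sense(); f=viewer.grab_frame(name)
    f['state']=s
    pickle.dump(f,open(f'pics/{tag}.pkl','wb'))
    cv2.imwrite(f'pics/{tag}.png',cv2.cvtColor(f['frame'],cv2.COLOR_RGB2BGR))
    return f
E
python3 - <<'E'
from h import *
print(readout.sense())
for n in ['scene','side','wrist']:
    f=grab(n,n+'0'); print(n,f['fx'],f['cx'],f['cy'],f.get('extrinsics',f.get('tool_from_camera')))
a=[cv2.imread(f'pics/{n}0.png') for n in ['scene','side','wrist']]
for n,i in zip(['scene','side','wrist'],a): cv2.imwrite(f'pics/{n}0b.png',cv2.resize(i,(800,600)))
E
```

```text
{'clock': 0.0, 'joint_positions': array([ 1.09100098e+00,  1.50969917e-01,  1.43800430e+00,  3.97940450e-06,
        1.55381494e+00, -1.33980950e-01]), 'qd': array([-8.88494211e-04,  2.58411240e-04, -2.03168424e-03, -1.75205694e-03,
       -5.71564667e-05, -1.76436546e-03]), 'effort': array([-1.13146831e-03, -7.13023567e+01, -5.70887518e+01, -1.98050116e-04,
        8.58746498e-03, -8.81165238e-05]), 'position': array([194.81150268, 540.76620694, 255.69791779]), 'tcp_rot': array([-3.14040741e+00, -1.63772124e-04,  2.79577809e+00]), 'contact_force': array([-0.58399951, -1.25064547, -0.58780987]), 'moment': array([ 0.04329973, -0.03866786, -0.02561315]), 'width': 85.51734746162812}
scene 475.0038425356568 260.65763207452267 197.56587596969965 [[-8.75112515e-01  4.83583134e-01 -1.80398890e-02  4.95944182e+02]
 [ 3.13348758e-01  5.37853055e-01 -7.82640816e-01 -9.76143354e+01]
 [-3.68769089e-01 -6.90551550e-01 -6.22212115e-01  1.59355076e+03]
 [ 0.00000000e+00  0.00000000e+00  0.00000000e+00  1.00000000e+00]]
side 408.552124572088 258.79806733091885 193.747752655737 [[ 9.89007979e-01 -1.46153330e-01 -2.24147642e-02 -5.36619905e+02]
 [-1.06461175e-01 -5.98658357e-01 -7.93898098e-01  1.46786147e+02]
 [ 1.02612065e-01  7.87557855e-01 -6.07637547e-01  1.11776019e+03]
 [ 0.00000000e+00  0.00000000e+00  0.00000000e+00  1.00000000e+00]]
wrist 313.43092322315573 250.54811232156837 193.088252977701 [[-3.85744698e-04 -9.48072087e-01 -3.18055294e-01  8.21080507e+01]
 [ 9.99999683e-01 -5.87308098e-04  5.37849369e-04  4.63936150e-02]
 [-6.96716423e-04 -3.18054985e-01  9.48072013e-01 -1.17889273e+02]
 [ 0.00000000e+00  0.00000000e+00  0.00000000e+00  1.00000000e+00]]
```

View pics/scene0b.png

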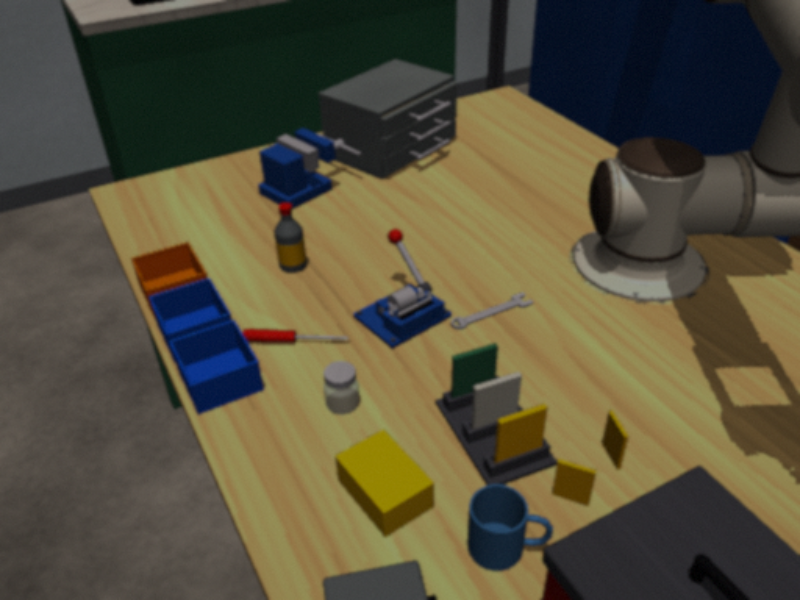

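View pics/side0b.png

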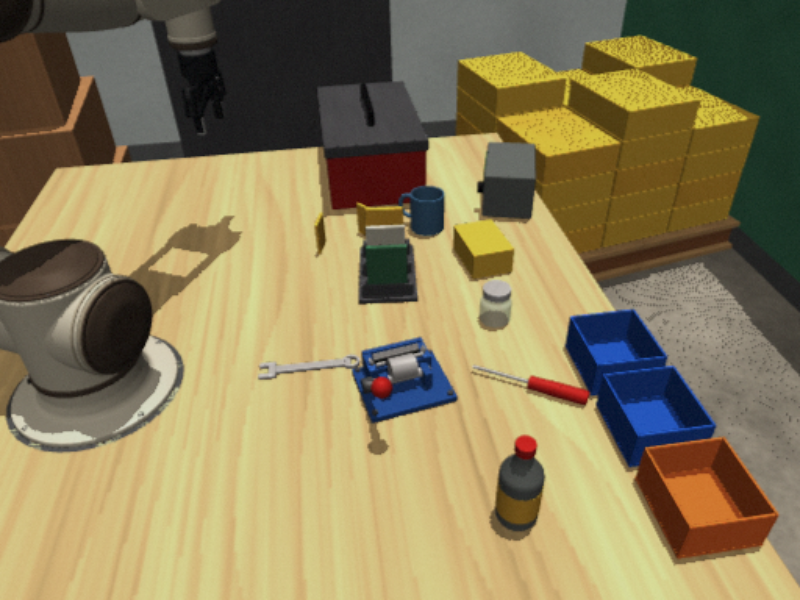

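View pics/wrist0b.png

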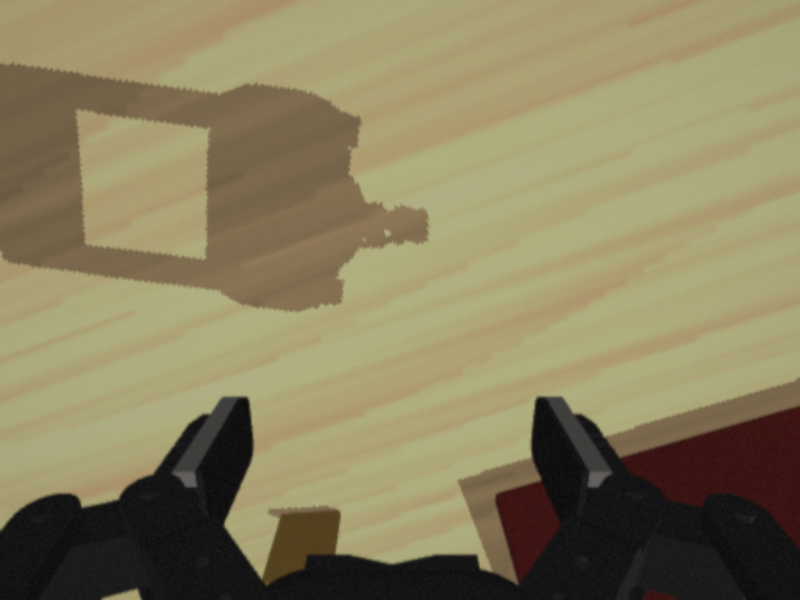

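The scene view shows the rack at about (495,420) of 800x600: green at the far end, then white, then yellow nearest the mug. The clamp is at (400,305), with the red knob at (395,236). The smaller yellow plates at (573,482) and (615,440) are decoys. The side view shows the clamp at (405,375) and the knob at (381,388). I'll work out rough positions from these, then look with the wrist camera.

```bash
cat >> h.py <<'E'
from scipy.spatial.transform import Rotation as Rn
def cam(f):
    "return (C, Rwc) centre and cam->world rotation"
    if 'extrinsics' in f:
        E=np.array(f['extrinsics']); return -E[:3,:3].T@E[:3,3],E[:3,:3].T
    s=f['state']; Rt=Rn.from_euler('xyz',s['tcp_rot']).as_matrix(); T=np.array(f['tool_from_camera'])
    return s['position']+Rt@T[:3,3], Rt@T[:3,:3]
def ray(f,u,v):
    C,R=cam(f); d=R@np.array([(u-f['cx'])/f['fx'],(v-f['cy'])/f['fy'],1]); return C,d/np.linalg.norm(d)
def onz(f,u,v,z):
    C,d=ray(f,u,v); return C+d*(z-C[2])/d[2]
def tri(obs):
    A=np.zeros((3,3));b=np.zeros(3)
    for f,u,v in obs:
        C,d=ray(f,u,v);P=np.eye(3)-np.outer(d,d);A+=P;b+=P@C
    X=np.linalg.solve(A,b)
    return X,[float(np.linalg.norm(np.cross(X-ray(f,u,v)[0],ray(f,u,v)[1]))) for f,u,v in obs]
def proj(f,X):
    C,R=cam(f);p=R.T@(np.asarray(X)-C);return p[0]/p[2]*f['fx']+f['cx'],p[1]/p[2]*f['fy']+f['cy']
def load(t): return pickle.load(open(f'pics/{t}.pkl','rb'))
E
python3 - <<'E'
from h import *
np.set_printoptions(precision=1,suppress=True)
s=load('scene0');w=load('side0');k=.64
print('knob',tri([(s,395*k,236*k),(w,381*k,388*k)]))
for p in [(355,314),(393,344),(451,314),(410,284)]: print('clampbase',onz(s,p[0]*k,p[1]*k,0))
for p in [(498,415),(547,407)]: print('ytop',onz(s,p[0]*k,p[1]*k,120))
for p in [(474,384),(520,376)]: print('wtop',onz(s,p[0]*k,p[1]*k,120))
for p in [(452,354),(496,346)]: print('gtop',onz(s,p[0]*k,p[1]*k,120))
for p in [(438,402),(491,480),(556,462)]: print('rackbase',onz(s,p[0]*k,p[1]*k,5))
for p in [(356,240),(404,240)]: print('side ytop?',onz(w,p[0]*k,p[1]*k,120))
E
```

```text
knob (array([ 480.7, -201.9,  114.8]), [0.10780848709156104, 0.10780848709144639])
clampbase [ 602.6 -150.     0. ]
clampbase [579.7 -32.3   0. ]
clampbase [437.9 -54.1   0. ]
clampbase [ 459.6 -182.1    0. ]
ytop [581.9 307.8 120. ]
ytop [509.8 330.6 120. ]
wtop [577.  235.6 120. ]
wtop [505.4 256.4 120. ]
gtop [570.1 159.9 120. ]
gtop [497.8 179.3 120. ]
rackbase [586.4 144.9   5. ]
rackbase [601.  328.6   5. ]
rackbase [492.7 349.9   5. ]
side ytop? [479.6 207.1 120. ]
side ytop? [572.6 189.9 120. ]
```

```bash
cat >> h.py <<'E'
np.set_printoptions(precision=4,suppress=True)
def delta(p,yaw):
    s=readout.sense(); R0=Rn.from_euler('xyz',s['tcp_rot']); R1=Rn.from_euler('xyz',[np.pi,0,yaw])
    print('dp m',R0.inv().apply(np.array(p)-s['position'])/1000,'dr',(R0.inv()*R1).as_rotvec(),'pos',s['position'],s['tcp_rot'],'F',s['contact_force'],'w',s['width'],'t',s['clock'])
E
python3 -c "
from h import *
delta([535,290,270],2.9)"
```

```text
dp m [-0.405  -0.1207 -0.0141] dr [-0.0009 -0.0002 -0.1042] pos [194.8454 540.8078 255.8295] [-3.1407 -0.0001  2.7958] F [-0.0554  0.0858 -0.6127] w 85.59882309749963 t 0.15
```

step_arm:
  dp:
    - [-0.04, -0.012, -0.014]
    - [-0.08, -0.024, -0.014]
    - [-0.125, -0.037, -0.014]
    - [-0.17, -0.05, -0.014]
    - [-0.215, -0.064, -0.014]
    - [-0.26, -0.078, -0.014]
    - [-0.305, -0.091, -0.014]
    - [-0.35, -0.105, -0.014]
    - [-0.38, -0.114, -0.014]
    - [-0.405, -0.121, -0.014]
  dr:
    - [0, 0, -0.02]
    - [0, 0, -0.04]
    - [0, 0, -0.06]
    - [0, 0, -0.08]
    - [0, 0, -0.1]
    - [0, 0, -0.1]
    - [0, 0, -0.1]
    - [0, 0, -0.1]
    - [0, 0, -0.1]
    - [0, 0, -0.104]
  gripper: [1, 1, 1, 1, 1, 1, 1, 1, 1, 1]

```text
clock: 1.15
position: [536.3, 288.0, 269.5]
tcp_rot: [-3.14, -0.001, 2.898]
contact_force: [0.3, 1.1, -1.0]
width: 85.0
```

```bash
python3 - <<'E'
from h import *
f=grab('wrist','wr1'); print(f['state']['position'],f['state']['tcp_rot'],abs(f['state']['qd']).max())
cv2.imwrite('pics/wr1b.png',cv2.resize(cv2.imread('pics/wr1.png'),(800,600)))
E
```

```text
[536.3331 288.031  269.4856] [-3.1402 -0.0006  2.8984] 0.3966979684779886
```

View pics/wr1b.png

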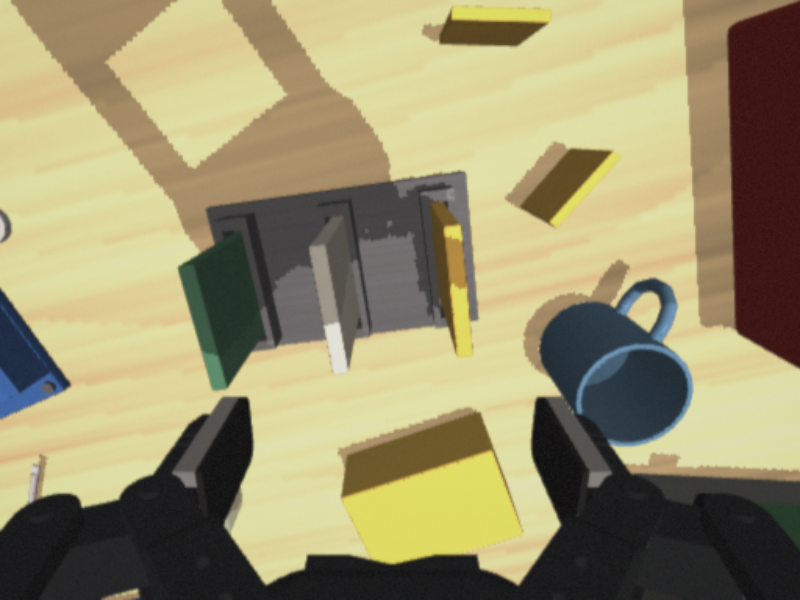

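The wrist view shows the yellow top edge running from (452,226) to (464,356). White and green are to its left, the mug is to its right at about (620,370), and the carton is below.

```bash
python3 - <<'E'
from h import *
f=load('wr1');s=load('scene0');k=.64
im=f['frame'];hsv=cv2.cvtColor(im,cv2.COLOR_RGB2HSV)
P=[onz(f,u*k,v*k,120) for u,v in [(445,226),(460,225),(455,357),(473,355)]]
for p in P: print(p)
print((sum(P)/4), 'yaw',np.arctan2(*( (P[0]+P[1]-P[2]-P[3])[[1,0]])))
for n,(u,v) in dict(mugrim_near=(578,395),mugtop=(640,345)).items(): print(n,onz(f,u*k,v*k,90))
# heights: stereo of top corners, scene vs wrist
print(tri([(f,452*k,226*k),(s,547*k,407*k)]),tri([(f,464*k,356*k),(s,498*k,415*k)]))
delta([542,318,250],2.95)
E
```

```text
[508.2832 325.2245 120.    ]
[509.725  333.3025 120.    ]
[586.6682 314.7174 120.    ]
[587.9756 325.4197 120.    ]
[548.163 324.666 120.   ] yaw 3.0247216331010613
mugrim_near [649.4344 391.3767  90.    ]
mugtop [622.1413 435.6726  90.    ]
(array([509.1627, 329.3587, 118.707 ]), [0.4316273095945875, 0.4316273095946107]) (array([585.4233, 317.2551, 128.44  ]), [3.178513290692551, 3.1785132906925884])
dp m [0.0043 0.0317 0.019 ] dr [-0.0022 -0.     -0.0526] pos [538.4838 286.2645 269.0599] [-3.1394  0.      2.8974] F [ 2.4972 -3.7851 -2.0748] w 85.25879263414747 t 1.2
```

```bash
python3 -c "
from h import *
delta([548,324,235],3.02)"
```

```text
dp m [-0.0001  0.039   0.034 ] dr [-0.0022 -0.0001 -0.1226] pos [538.4838 286.2645 269.0599] [-3.1394  0.      2.8974] F [ 2.4972 -3.7851 -2.0748] w 85.25879263414747 t 1.2
```

step_arm:
  dp:
    - [0, 0.015, 0.01]
    - [0, 0.03, 0.02]
    - [0, 0.039, 0.03]
    - [0, 0.039, 0.034]
    - [0, 0.039, 0.034]
    - [0, 0.039, 0.034]
    - [0, 0.039, 0.034]
    - [0, 0.039, 0.034]
    - [0, 0.039, 0.034]
    - [0, 0.039, 0.034]
  dr:
    - [-0.002, 0, -0.05]
    - [-0.002, 0, -0.1]
    - [-0.002, 0, -0.123]
    - [-0.002, 0, -0.123]
    - [-0.002, 0, -0.123]
    - [-0.002, 0, -0.123]
    - [-0.002, 0, -0.123]
    - [-0.002, 0, -0.123]
    - [-0.002, 0, -0.123]
    - [-0.002, 0, -0.123]
  gripper: [0.55, 0.55, 0.55, 0.55, 0.55, 0.55, 0.55, 0.55, 0.55, 0.55]

```text
clock: 2.2
position: [547.9, 323.9, 235.2]
tcp_rot: [-3.141, 0.0, 3.02]
contact_force: [0.9, -0.3, 0.2]
width: 46.9
```

```bash
python3 - <<'E'
from h import *
f=grab('wrist','wr2'); print(f['state']['position'],f['state']['tcp_rot'],abs(f['state']['qd']).max(),f['state']['width'])
cv2.imwrite('pics/wr2b.png',cv2.resize(cv2.imread('pics/wr2.png'),(800,600)))
E
```

```text
[547.9363 323.9375 235.1531] [-3.1415  0.0001  3.0202] 0.0031002692390174388 46.89331729181943
```

View pics/wr2b.png

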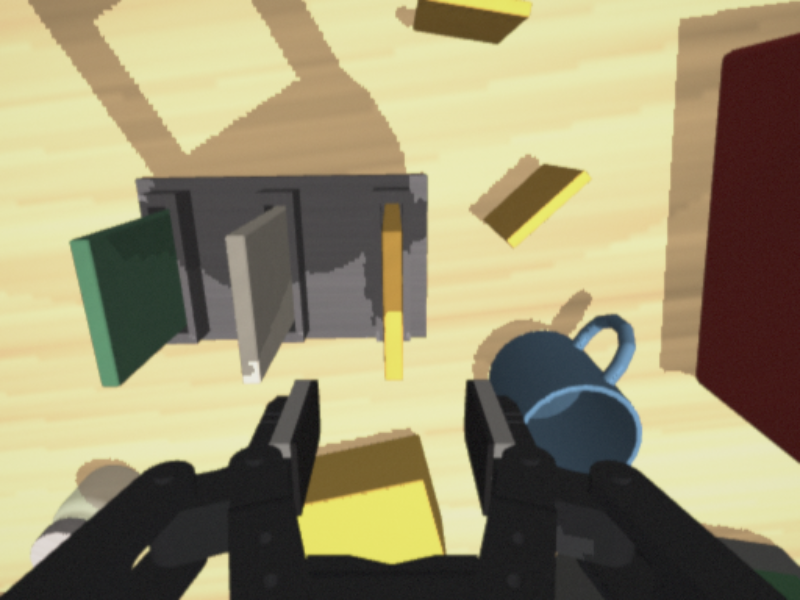

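The yellow top is now almost centred and aligned, from (392,205) to (395,380). I'll measure its height from wr1 and wr2, and its yaw.

```bash
python3 - <<'E'
from h import *
k=.64
f=load('wr2');g=load('wr1')
im=cv2.imread('pics/wr2.png');hsv=cv2.cvtColor(im,cv2.COLOR_BGR2HSV)
m=cv2.inRange(hsv,(15,120,60),(35,255,255)); 
sub=np.zeros_like(m);sub[120:250,235:270]=m[120:250,235:270]
n,l,st,c=cv2.connectedComponentsWithStats(sub);i=1+np.argmax(st[1:,4]);print(st[i],c[i])
ys,xs=np.nonzero(l==i);r=cv2.minAreaRect(np.stack([xs,ys],1).astype(np.float32));b=cv2.boxPoints(r);print(r)
for h in(115,120):
  P=np.array([onz(f,*p,h) for p in b]);print(h,P,P.mean(0))
  
for a,b2 in [((392,205),(452,226)),((394.5,380),(464,356))]: print(tri([(f,a[0]*k,a[1]*k),(g,b2[0]*k,b2[1]*k)]))
E
```

```text
[ 244  130   14  113 1378] [250.9361 186.7068]
((250.5, 186.0), (112.0, 13.0), 90.0)
115 [[495.6299 325.6129 115.    ]
 [496.816  335.2958 115.    ]
 [589.7566 324.5368 115.    ]
 [588.4173 313.6284 115.    ]] [542.655  324.7685 115.    ]
120 [[495.0169 325.7884 120.    ]
 [496.1781 335.2679 120.    ]
 [587.1665 324.7349 120.    ]
 [585.8553 314.0556 120.    ]] [541.0542 324.9617 120.    ]
(array([494.4323, 328.1307, 171.6823]), [5.621222250208423, 5.621222250208384])
(array([590.7534, 320.4533, 113.6775]), [0.32221942521815783, 0.3222194252182207])
```

step_arm:
  dp:
    - [0.001, 0, 0.025]
    - [0.001, 0, 0.05]
    - [0.001, 0, 0.075]
    - [0.001, 0, 0.095]
    - [0.001, 0, 0.11]
    - [0.001, 0, 0.12]
    - [0.001, 0, 0.126]
    - [0.001, 0, 0.126]
    - [0.001, 0, 0.126]
    - [0.001, 0, 0.126]
  dr:
    - [0, 0, -0.005]
    - [0, 0, -0.005]
    - [0, 0, -0.005]
    - [0, 0, -0.005]
    - [0, 0, -0.005]
    - [0, 0, -0.005]
    - [0, 0, -0.005]
    - [0, 0, -0.005]
    - [0, 0, -0.005]
    - [0, 0, -0.005]
  gripper: [0.55, 0.55, 0.55, 0.55, 0.55, 0.55, 0.55, 0.55, 0.55, 0.55]

```text
clock: 3.25
position: [547.3, 324.3, 110.0]
tcp_rot: [3.141, 0.001, 3.025]
contact_force: [0.1, -0.6, -0.2]
width: 46.9
```

step_arm:
  dp:
    - [0, 0, 0]
    - [0, 0, 0]
    - [0, 0, 0]
    - [0, 0, 0]
    - [0, 0, 0]
    - [0, 0, 0]
    - [0, 0, 0]
    - [0, 0, 0]
    - [0, 0, 0]
    - [0, 0, 0]
  dr:
    - [0, 0, 0]
    - [0, 0, 0]
    - [0, 0, 0]
    - [0, 0, 0]
    - [0, 0, 0]
    - [0, 0, 0]
    - [0, 0, 0]
    - [0, 0, 0]
    - [0, 0, 0]
    - [0, 0, 0]
  gripper: [0, 0, 0, 0, 0, 0, 0, 0, 0, 0]

```text
clock: 4.25
position: [547.5, 324.3, 110.4]
tcp_rot: [3.141, 0.002, 3.025]
contact_force: [-0.5, 0.1, 5.6]
width: 9.0
```

```bash
python3 - <<'E'
from h import *
f=grab('wrist','wr3'); grab('side','sd3');print(f['state'])
cv2.imwrite('pics/wr3b.png',cv2.resize(cv2.imread('pics/wr3.png'),(800,600)))
cv2.imwrite('pics/sd3b.png',cv2.resize(cv2.imread('pics/sd3.png')[100:340,150:400],None,fx=2.4,fy=2.4))
E
```

```text
{'clock': 4.25, 'joint_positions': array([ 0.4139,  0.3593,  1.4785, -0.0001,  1.3019, -1.0405]), 'qd': array([ 0.0004,  0.0004,  0.0017, -0.0005,  0.0002, -0.0015]), 'effort': array([ -0.0353, -82.786 , -50.5962,   0.0092,  -0.094 ,   0.0213]), 'position': array([547.4627, 324.3487, 110.426 ]), 'tcp_rot': array([3.1407, 0.0018, 3.0253]), 'contact_force': array([-0.5348,  0.118 ,  5.6115]), 'moment': array([-0.0662,  0.0629,  0.0567]), 'width': 8.995781983845783}
```

View pics/wr3b.png

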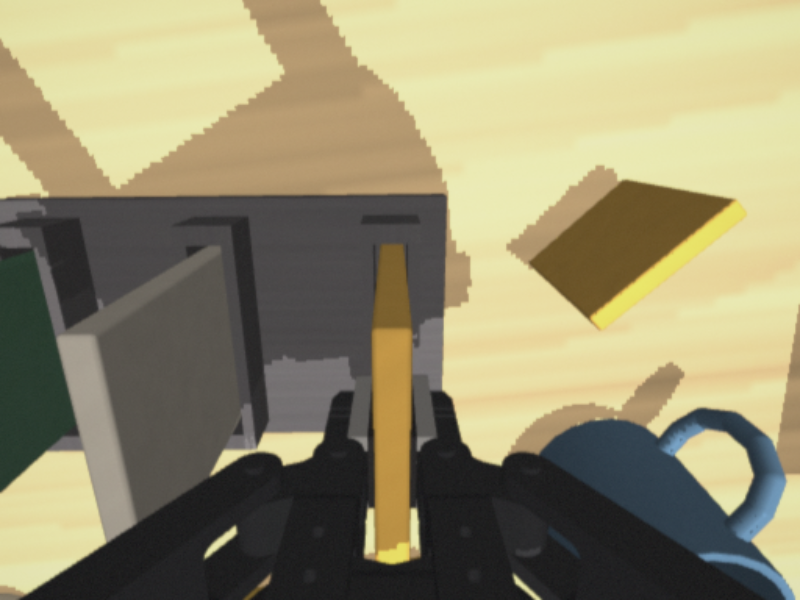

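View pics/sd3b.png

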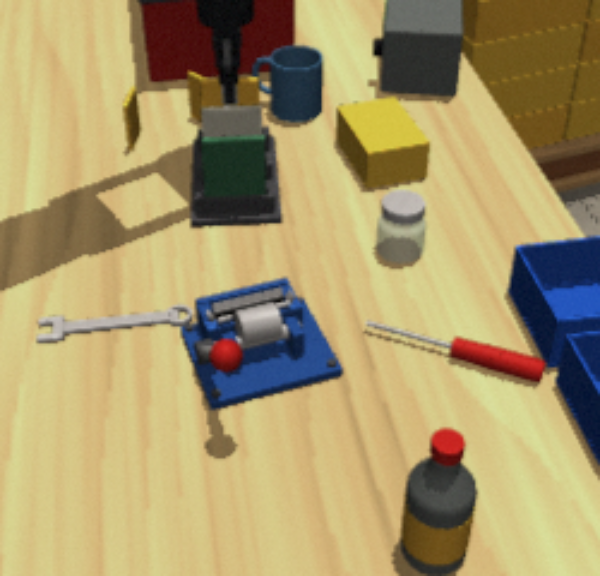

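The blank is gripped at 9.0 mm. Its top edge runs from (392,327) at the near end to (392,563) at the far end. The end face sits below that, at rows 245 to 327. I'll compute where the blank sits in the tool frame.

```bash
python3 - <<'E'
from h import *
k=.64
f=load('wr3')
for z in (118,120,122):
  P=[onz(f,u*k,v*k,z) for u,v in [(373,327),(412,327),(376,562),(410,562)]]
  print(z,P, np.linalg.norm(P[0]-P[1]), np.linalg.norm(P[0]+P[1]-P[2]-P[3])/2)
E
python3 -c "
from h import *
delta([547,324,290],3.025)"
```

```text
118 [array([508.5659, 324.5367, 118.    ]), array([509.6693, 333.8964, 118.    ]), array([581.1079, 316.0203, 118.    ]), array([582.2709, 325.7899, 118.    ])] 9.424478924965603 73.04624790158806
120 [array([507.7879, 324.7061, 120.    ]), array([508.8714, 333.8959, 120.    ]), array([579.0131, 316.3443, 120.    ]), array([580.155 , 325.9365, 120.    ])] 9.253390858064607 71.72019672705039
122 [array([507.01  , 324.8755, 122.    ]), array([508.0734, 333.8953, 122.    ]), array([576.9183, 316.6683, 122.    ]), array([578.0391, 326.0831, 122.    ])] 9.08230279116355 70.39414555251282
dp m [ 0.0001 -0.0002 -0.1796] dr [0.0009 0.0018 0.0003] pos [547.4742 324.3539 110.4208] [3.1407 0.0018 3.0253] F [-0.0207 -0.17    5.613 ] w 9.473913890982187 t 4.35
```

step_arm:
  dp:
    - [0, 0, -0.01]
    - [0, 0, -0.025]
    - [0, 0, -0.045]
    - [0, 0, -0.07]
    - [0, 0, -0.1]
    - [0, 0, -0.13]
    - [0, 0, -0.155]
    - [0, 0, -0.175]
    - [0, 0, -0.18]
    - [0, 0, -0.18]
  dr:
    - [0, 0, 0]
    - [0, 0, 0]
    - [0, 0, 0]
    - [0, 0, 0]
    - [0, 0, 0]
    - [0, 0, 0]
    - [0, 0, 0]
    - [0, 0, 0]
    - [0, 0, 0]
    - [0, 0, 0]
  gripper: [0, 0, 0, 0, 0, 0, 0, 0, 0, 0]

```text
clock: 5.35
position: [547.2, 324.2, 291.3]
tcp_rot: [3.14, 0.003, 3.025]
contact_force: [0.1, -0.6, -2.9]
width: 9.3
```

```bash
python3 - <<'E'
from h import *
f=grab('wrist','wr4'); g=grab('side','sd4');h=grab('scene','sc4');print(f['state']['position'],f['state']['contact_force'],f['state']['width'])
cv2.imwrite('pics/wr4b.png',cv2.resize(cv2.imread('pics/wr4.png'),(800,600)))
for n,X in(('sd4',g),('sc4',h)):
  u,v=map(int,proj(X,[547,324,240]));im=cv2.imread(f'pics/{n}.png');v0=max(0,v-60);u0=u-60
  print(n,u0,v0);cv2.imwrite(f'pics/{n}b.png',cv2.resize(im[v0:v0+120,u0:u0+120],(600,600),interpolation=cv2.INTER_CUBIC))
s=np.hstack([cv2.imread('pics/sd4b.png'),cv2.imread('pics/sc4b.png')]);cv2.imwrite('pics/c4.png',cv2.resize(s,(800,400)))
E
```

```text
[547.1591 324.2447 291.256 ] [ 0.1347 -0.593  -2.9238] 9.294882316643443
sd4 183 39
sc4 279 165
```

View pics/wr4b.png

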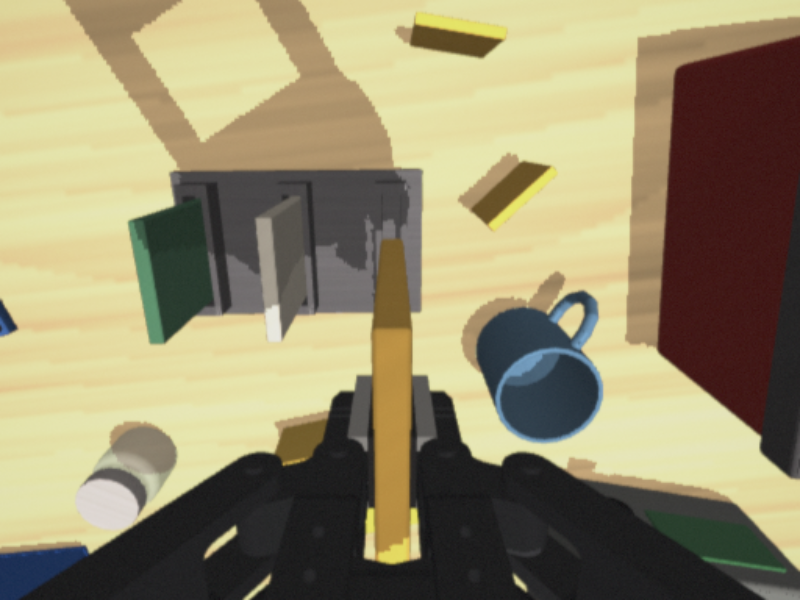

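View pics/c4.png

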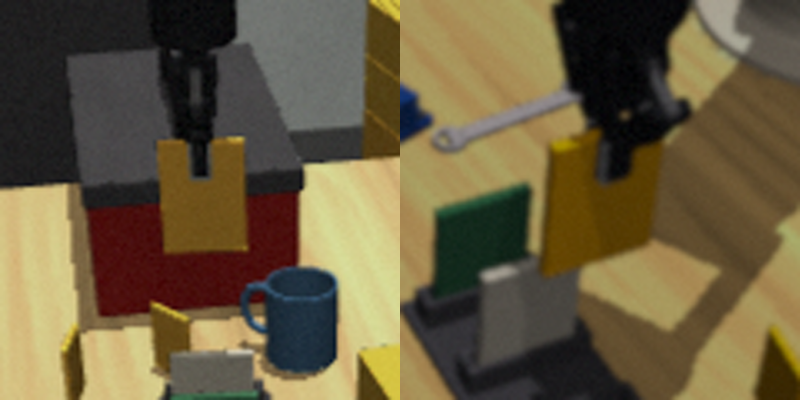

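The blank hangs upright in the grip. In the wrist view the end face has its top edge at row 327 and its bottom edge at row 240. I'll solve for the blank's pose in the tool frame, and set up the view over the clamp.

```bash
python3 - <<'E'
from h import *
from scipy.optimize import fsolve, least_squares
f=load('wr4'); im=f['frame'].astype(int)
print(im[140:225:1,250].tolist()[8:20]); print(im[200:220,250].tolist())
for r in (158,180,205,215,235): print(r,[int(x) for x in np.where((im[r,225:280,0]-im[r,225:280,2])>50)[0]+225])
T=np.array(f['tool_from_camera'])
def pj(X):
    p=T[:3,:3].T@(np.array(X)-T[:3,3]);return np.array([p[0]/p[2]*f['fx']+f['cx'],p[1]/p[2]*f['fy']+f['cy']])
vt,vb=327*.64,240*.64
sol=fsolve(lambda q:[pj([q[0],0,q[1]])[1]-vt,pj([q[0],0,q[1]+110])[1]-vb],[38,-10]);print('near end x, top z (tool)',sol)
for y in(-5,5):print(pj([sol[0],y,sol[1]]),pj([sol[0],y,sol[1]+110]))
E
python3 -c "
from h import *
delta([440,-80,290],3.14+.15)"
```

```text
[[121, 117, 118], [123, 120, 121], [121, 117, 117], [119, 115, 115], [117, 107, 98], [119, 100, 68], [118, 92, 47], [119, 93, 46], [117, 91, 44], [117, 92, 45], [118, 92, 44], [119, 93, 45]]
[[120, 94, 44], [119, 93, 44], [119, 94, 45], [118, 93, 44], [120, 94, 45], [119, 92, 45], [118, 92, 44], [117, 91, 44], [119, 93, 45], [128, 100, 47], [154, 119, 57], [173, 133, 63], [180, 140, 66], [184, 141, 66], [185, 143, 67], [186, 144, 67], [188, 145, 69], [187, 144, 67], [189, 146, 69], [188, 145, 68]]
158 [244, 245, 246, 247, 248, 249, 250, 251, 252, 253, 254, 255, 256, 257, 270, 271, 272, 273, 274, 275, 276, 277, 278, 279]
180 [241, 242, 243, 244, 245, 246, 247, 248, 249, 250, 251, 252, 253, 254, 255, 256, 257, 258, 259, 270, 271, 272, 273, 274, 275, 276, 277, 278, 279]
205 [225, 226, 227, 228, 229, 230, 231, 232, 233, 234, 235, 236, 237, 238, 239, 240, 241, 242, 243, 244, 245, 246, 247, 248, 249, 250, 251, 252, 253, 254, 255, 256, 257, 258, 259, 260, 261, 262, 263, 264, 265, 266, 267, 268, 269, 270, 271, 272, 273, 274, 275, 276, 277, 278, 279]
215 [225, 226, 227, 228, 229, 230, 231, 232, 233, 234, 235, 236, 237, 238, 239, 240, 241, 242, 243, 244, 245, 246, 247, 248, 249, 250, 251, 252, 253, 254, 255, 256, 257, 258, 259, 260, 261, 262, 263, 264, 265, 266, 267, 268, 269, 270, 271, 272, 273, 274, 275, 276, 277, 278, 279]
235 [225, 226, 227, 228, 229, 230, 231, 232, 233, 234, 235, 236, 237, 238, 239, 240, 241, 242, 243, 244, 245, 246, 247, 248, 249, 250, 251, 252, 253, 254, 255, 256, 257, 258, 259, 260, 261, 262, 263, 264, 265, 266, 267, 268, 269, 270, 271, 272, 273, 274, 275, 276, 277, 278, 279]
near end x, top z (tool) [36.896  -3.2233]
[237.4362 209.2884] [243.3261 153.6038]
[262.9001 209.2716] [257.1112 153.5962]
dp m [ 0.0593 -0.4138 -0.0008] dr [-0.0001  0.0002 -0.2647] pos [546.855  324.0863 289.1569] [-3.1416  0.0002  3.0253] F [ 0.3204 -1.007  -2.3436] w 9.09807422024662 t 5.5
```

```bash
python3 -c "
from h import *
delta([478,5,290],3.28)"
```

```text
dp m [ 0.0314 -0.3249 -0.0008] dr [-0.0001  0.0002 -0.2547] pos [546.855  324.0863 289.1569] [-3.1416  0.0002  3.0253] F [ 0.3204 -1.007  -2.3436] w 9.09807422024662 t 5.5
```

step_arm:
  dp:
    - [0.002, -0.02, 0]
    - [0.006, -0.06, 0]
    - [0.01, -0.1, 0]
    - [0.014, -0.145, 0]
    - [0.018, -0.19, 0]
    - [0.022, -0.235, 0]
    - [0.026, -0.275, 0]
    - [0.03, -0.305, 0]
    - [0.031, -0.32, 0]
    - [0.031, -0.325, 0]
  dr:
    - [0, 0, -0.02]
    - [0, 0, -0.05]
    - [0, 0, -0.08]
    - [0, 0, -0.11]
    - [0, 0, -0.14]
    - [0, 0, -0.18]
    - [0, 0, -0.21]
    - [0, 0, -0.24]
    - [0, 0, -0.255]
    - [0, 0, -0.255]
  gripper: [0, 0, 0, 0, 0, 0, 0, 0, 0, 0]

```text
clock: 6.5
position: [477.8, 3.6, 288.4]
tcp_rot: [3.142, -0.001, -3.004]
contact_force: [0.1, 0.6, -1.8]
width: 9.2
```

```bash
python3 - <<'E'
from h import *
f=grab('wrist','wr5'); print(f['state']['position'],f['state']['tcp_rot'],abs(f['state']['qd']).max())
cv2.imwrite('pics/wr5b.png',cv2.resize(cv2.imread('pics/wr5.png'),(800,600),interpolation=cv2.INTER_CUBIC))
delta([478,-165,290],3.28)
E
```

```text
[477.8098   3.5582 288.4467] [ 3.1415 -0.0009 -3.0044] 0.0675594058473415
dp m [ 0.0231 -0.1672 -0.0014] dr [-0.     -0.0007 -0.0015] pos [478.0551   3.7997 288.565 ] [-3.1416 -0.0007 -3.0047] F [-0.0046 -0.9635 -2.6546] w 9.04164835602056 t 6.55
```

View pics/wr5b.png

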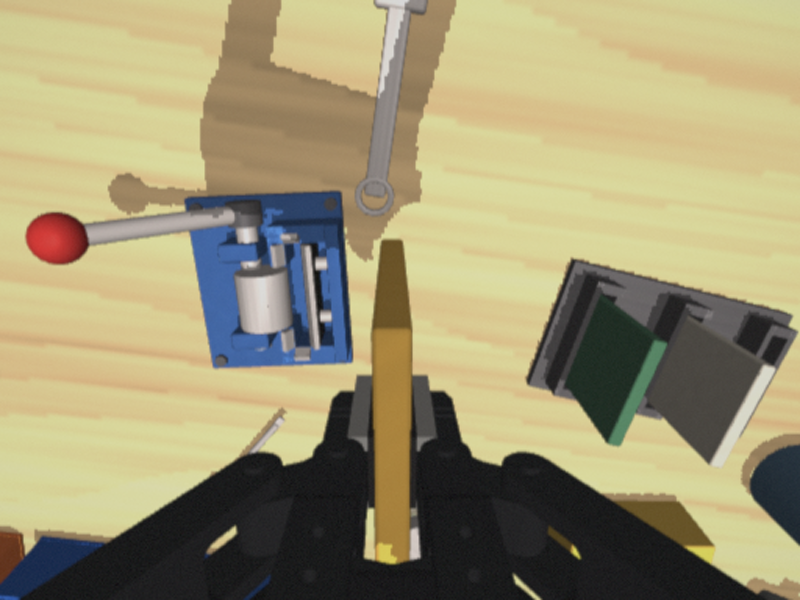

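The clamp base corners are at (187,198), (342,191), (353,361) and (215,368). The knob is at (57,238), and the slot's bright lips are at about x=280-315, y=235-355. Next, a second wrist view from the -y side.

step_arm:
  dp:
    - [0.002, -0.015, 0]
    - [0.005, -0.04, 0]
    - [0.01, -0.07, 0]
    - [0.014, -0.1, 0]
    - [0.018, -0.13, 0]
    - [0.022, -0.15, 0]
    - [0.023, -0.163, 0]
    - [0.023, -0.167, 0]
    - [0.023, -0.167, 0]
    - [0.023, -0.167, 0]
  dr:
    - [0, 0, 0]
    - [0, 0, 0]
    - [0, 0, 0]
    - [0, 0, 0]
    - [0, 0, 0]
    - [0, 0, 0]
    - [0, 0, 0]
    - [0, 0, 0]
    - [0, 0, 0]
    - [0, 0, 0]
  gripper: [0, 0, 0, 0, 0, 0, 0, 0, 0, 0]

```text
clock: 7.55
position: [478.2, -163.9, 288.5]
tcp_rot: [3.141, -0.001, -3.004]
contact_force: [-0.8, 0.5, -1.6]
width: 9.3
```

```bash
python3 - <<'E'
from h import *
f=grab('wrist','wr6'); print(f['state']['position'],f['state']['tcp_rot'],abs(f['state']['qd']).max())
a=cv2.imread('pics/wr5.png')[110:245,110:235];b=cv2.imread('pics/wr6.png')
cv2.imwrite('pics/wr6b.png',cv2.resize(b,(800,600),interpolation=cv2.INTER_CUBIC))
cv2.imwrite('pics/wr5z.png',cv2.resize(a,None,fx=4.4,fy=4.4,interpolation=cv2.INTER_CUBIC))
E
```

```text
[ 478.2426 -163.8545  288.5149] [ 3.1413 -0.0007 -3.0039] 0.0058689306690174045
```

View pics/wr6b.png

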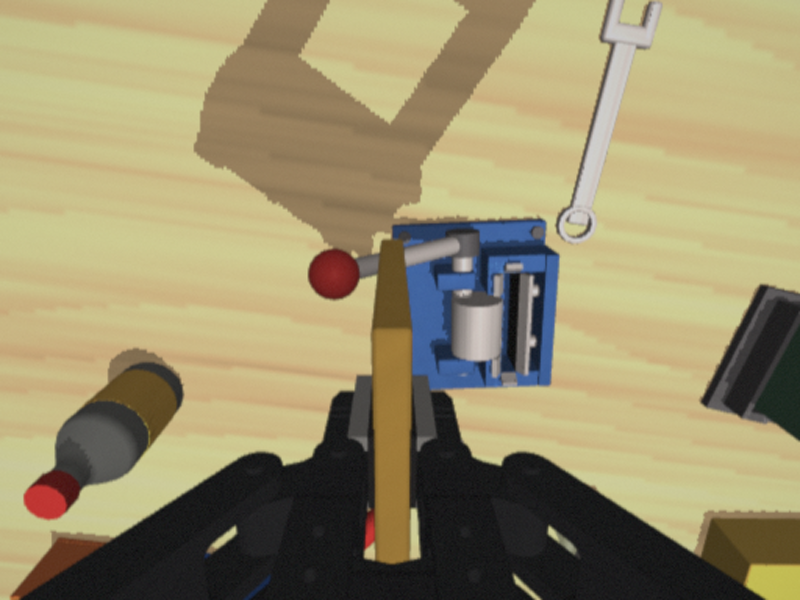

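View pics/wr5z.png

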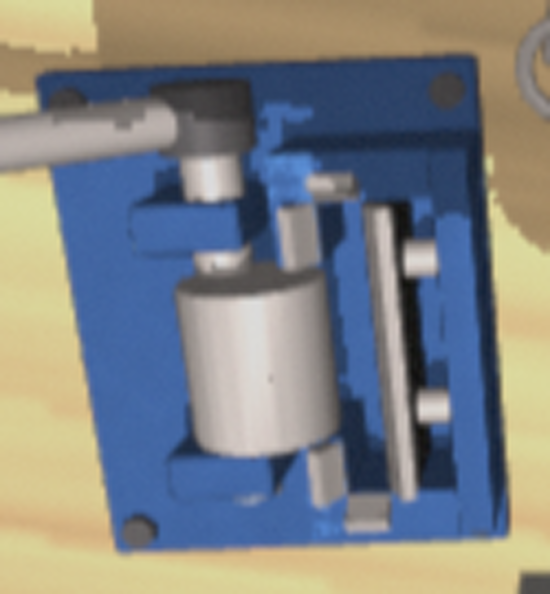

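```bash
python3 - <<'E'
from h import *
b=cv2.imread('pics/wr6.png')[135:255,245:365]
cv2.imwrite('pics/wr6z.png',cv2.resize(b,None,fx=5,fy=5,interpolation=cv2.INTER_CUBIC))
E
```

```text
(no output)
```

View pics/wr6z.png

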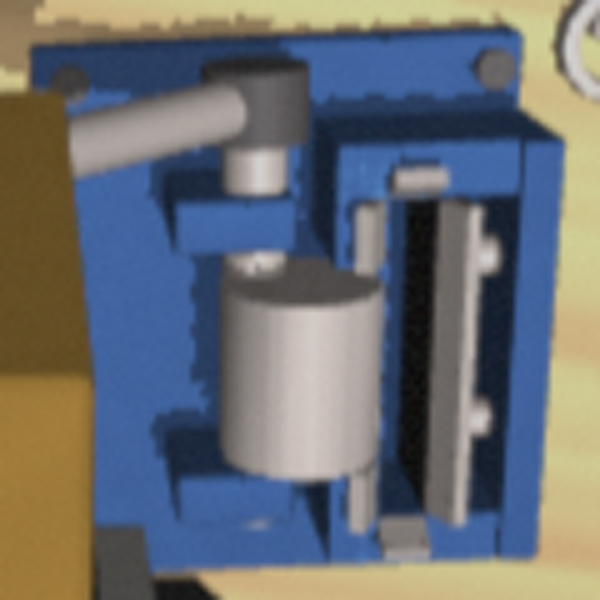

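The zoomed views show bright flared lips on all four sides of the slot: the pad lip, two lips beside the cam, and one at each end. I'll triangulate the lip corners, base corners and knob from wr5 and wr6.

```bash
python3 - <<'E'
from h import *
a=load('wr5');b=load('wr6')
A=lambda u,v:(a,110+u/4.4,110+v/4.4)
B=lambda u,v:(b,245+u/5,135+v/5)
pts=dict(
 padlip_top_mx=(A(388,205),B(481,205)), padlip_top_px=(A(414,498),B(466,525)),
 padlip_in_mx=(A(368,207),B(440,203)), padlip_in_px=(A(400,500),B(430,522)),
 ylip_mx_c=(A(298,236),B(369,240)), ylip_px_c=(A(327,475),B(361,500)),
 end_mx_c=(A(332,186),B(420,180)), end_px_c=(A(368,513),B(404,537)),
 baseTL=(A(40,72),B(32,45)), baseTR=(A(475,55),B(520,30)),
 blockTR=(A(475,140),B(560,140)))
for n,o in pts.items(): X,e=tri(o);print(n,X,e[0])
k=.64
print('knob',tri([(a,57*k,238*k),(b,333*k,274*k)]))
for o in [(40,72),(475,55),(507,535),(118,550)]: print('base z8',onz(*A(*o),8))
E
```

```text
padlip_top_mx [478.6161 -56.4381  53.1727] 0.31748613909202716
padlip_top_px [559.3623 -42.0838  55.3513] 0.23073652845551318
padlip_in_mx [481.9273 -63.023   43.4637] 0.1197673185830428
padlip_in_px [565.3936 -47.0974  44.0412] 0.10617002387468208
ylip_mx_c [491.152  -79.7613  49.9543] 0.5658943936296089
ylip_px_c [558.7683 -67.5277  49.149 ] 0.44047135238361607
end_mx_c [475.432  -71.4342  51.8467] 0.14255867977163758
end_px_c [567.4874 -54.9811  50.542 ] 0.18863033594853842
baseTL [ 463.9699 -164.2143    7.1394] 0.08186820856385253
baseTR [442.695  -41.8935   7.8795] 0.33293142010275284
blockTR [462.2482 -36.8968  39.677 ] 1.4651938190277196
knob (array([ 481.1299, -199.5918,  113.5233]), [0.10432111581552833, 0.10432111581548147])
base z8 [ 463.9076 -163.8817    8.    ]
base z8 [442.3461 -41.8794   8.    ]
base z8 [589.7837 -16.3121   8.    ]
base z8 [ 611.8629 -138.5901    8.    ]
```

```bash
python3 -c "
from h import *
delta([521.7,-63.2,180],-2.9676)"
```

```text
dp m [-0.057   0.0937  0.1086] dr [ 0.0002 -0.0007 -0.0362] pos [ 478.196  -163.84    288.5838] [ 3.1414 -0.0007 -3.0038] F [-0.385   0.2751 -2.7386] w 8.8280235666554 t 7.6
```

step_arm:
  dp:
    - [-0.012, 0.02, 0]
    - [-0.03, 0.05, 0]
    - [-0.048, 0.08, 0.005]
    - [-0.057, 0.094, 0.02]
    - [-0.057, 0.094, 0.045]
    - [-0.057, 0.094, 0.07]
    - [-0.057, 0.094, 0.09]
    - [-0.057, 0.094, 0.104]
    - [-0.057, 0.094, 0.1085]
    - [-0.057, 0.094, 0.1085]
  dr:
    - [0, -0.0007, -0.01]
    - [0, -0.0007, -0.02]
    - [0, -0.0007, -0.03]
    - [0, -0.0007, -0.036]
    - [0, -0.0007, -0.036]
    - [0, -0.0007, -0.036]
    - [0, -0.0007, -0.036]
    - [0, -0.0007, -0.036]
    - [0, -0.0007, -0.036]
    - [0, -0.0007, -0.036]
  gripper: [0, 0, 0, 0, 0, 0, 0, 0, 0, 0]

```text
clock: 8.6
position: [521.7, -62.7, 180.1]
tcp_rot: [3.141, -0.0, -2.968]
contact_force: [-0.9, 0.4, -2.8]
width: 9.4
```

```bash
python3 - <<'E'
from h import *
f=grab('wrist','wr7'); g=grab('side','sd7');h=grab('scene','sc7')
print(f['state']['position'],f['state']['tcp_rot'],f['state']['contact_force'])
cv2.imwrite('pics/wr7b.png',cv2.resize(cv2.imread('pics/wr7.png'),(800,600),interpolation=cv2.INTER_CUBIC))
o=[]
for n,X in(('sd7',g),('sc7',h)):
  u,v=map(int,proj(X,[521,-63,80]));im=cv2.imread(f'pics/{n}.png')
  o.append(cv2.resize(im[v-50:v+50,u-50:u+50],(400,400),interpolation=cv2.INTER_CUBIC))
cv2.imwrite('pics/c7.png',np.hstack(o))
delta([521.7,-63.2,150],-2.9676)
E
```

```text
[521.6624 -62.6946 180.1231] [ 3.1413 -0.0002 -2.9675] [-0.8585  0.4243 -2.7545]
dp m [ 0.0005 -0.0001  0.0311] dr [-0.0004  0.0014 -0.0002] pos [522.0803 -62.9723 181.1137] [-3.1412  0.0014 -2.9678] F [-0.1827  0.5445 -1.9783] w 9.045483815601582 t 8.75
```

View pics/wr7b.png

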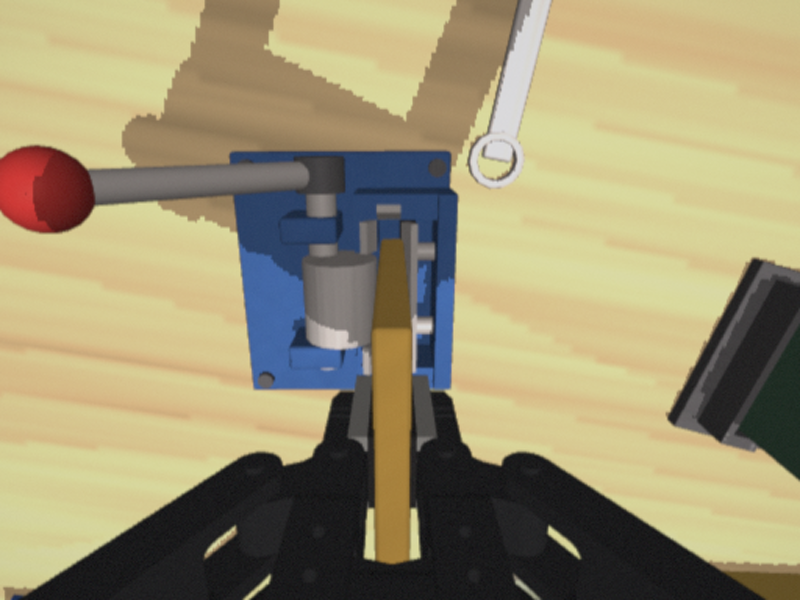

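View pics/c7.png

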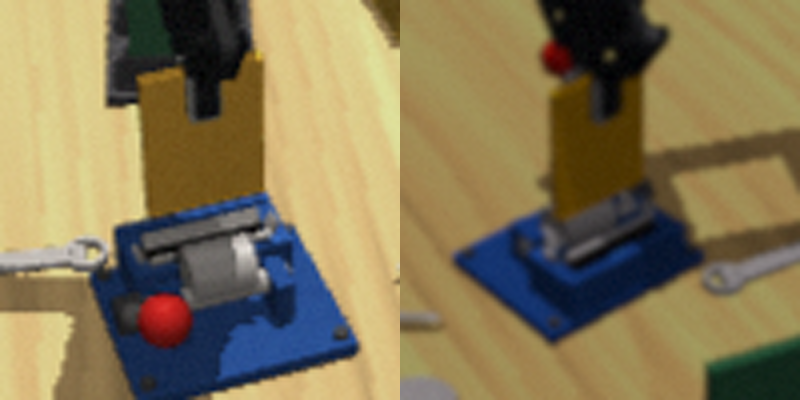

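The blank is over the slot mouth. Its lower edge centre is at column 392 and the lip centre is at about 389, so I'll shift 0.7 mm in tool -y and start lowering.

step_arm:
  dp:
    - [0.0005, -0.0007, 0.004]
    - [0.0005, -0.0007, 0.008]
    - [0.0005, -0.0007, 0.012]
    - [0.0005, -0.0007, 0.016]
    - [0.0005, -0.0007, 0.02]
    - [0.0005, -0.0007, 0.024]
    - [0.0005, -0.0007, 0.028]
    - [0.0005, -0.0007, 0.032]
    - [0.0005, -0.0007, 0.036]
    - [0.0005, -0.0007, 0.036]
  dr:
    - [0, 0.001, 0]
    - [0, 0.001, 0]
    - [0, 0.001, 0]
    - [0, 0.001, 0]
    - [0, 0.001, 0]
    - [0, 0.001, 0]
    - [0, 0.001, 0]
    - [0, 0.001, 0]
    - [0, 0.001, 0]
    - [0, 0.001, 0]
  gripper: [0, 0, 0, 0, 0, 0, 0, 0, 0, 0]

```text
clock: 9.75
position: [521.5, -63.7, 144.5]
tcp_rot: [-3.142, -0.0, -2.968]
contact_force: [0.2, 0.1, -2.4]
width: 9.1
```

```bash
python3 - <<'E'
from h import *
f=grab('wrist','wr8')
print(f['state']['position'],f['state']['tcp_rot'],f['state']['contact_force'],f['state']['moment'])
cv2.imwrite('pics/wr8b.png',cv2.resize(cv2.imread('pics/wr8.png'),(800,600),interpolation=cv2.INTER_CUBIC))
delta([521.7,-63.5,112],-2.9676)
E
```

```text
[521.5381 -63.7012 144.5013] [-3.1415 -0.0003 -2.9678] [ 0.1872  0.1379 -2.3785] [ 0.0079 -0.0009  0.1099]
dp m [-0.0001  0.0002  0.0329] dr [-0.0002  0.     -0.0002] pos [521.6638 -63.7204 144.864 ] [-3.1414  0.     -2.9678] F [ 0.4627  0.6425 -2.1085] w 9.388004308694745 t 9.8
```

View pics/wr8b.png

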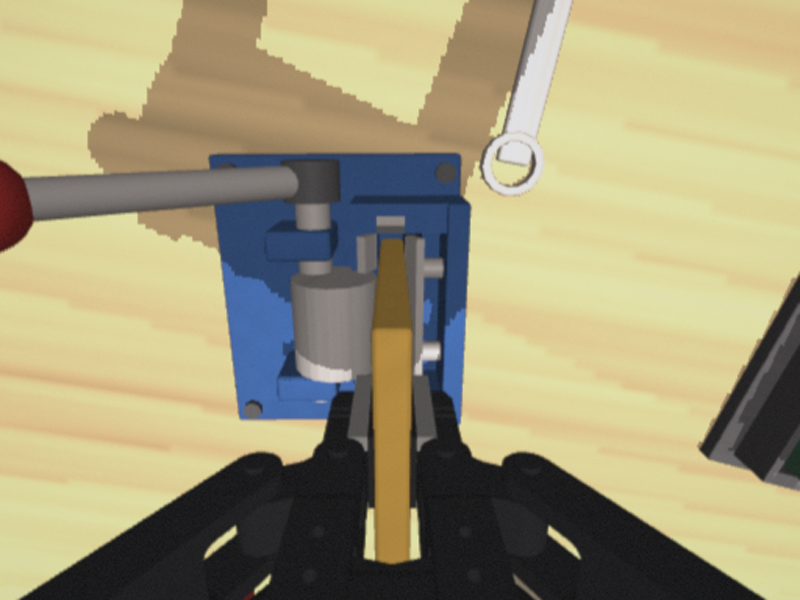

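It's centred, with the lip at column 390.5 and the blank at 391.5, and there's no contact force. I'll lower most of the way.

step_arm:
  dp:
    - [0, 0, 0.004]
    - [0, 0, 0.008]
    - [0, 0, 0.012]
    - [0, 0, 0.016]
    - [0, 0, 0.02]
    - [0, 0, 0.023]
    - [0, 0, 0.026]
    - [0, 0, 0.028]
    - [0, 0, 0.03]
    - [0, 0, 0.03]
  dr:
    - [0, 0, 0]
    - [0, 0, 0]
    - [0, 0, 0]
    - [0, 0, 0]
    - [0, 0, 0]
    - [0, 0, 0]
    - [0, 0, 0]
    - [0, 0, 0]
    - [0, 0, 0]
    - [0, 0, 0]
  gripper: [0, 0, 0, 0, 0, 0, 0, 0, 0, 0]

```text
clock: 10.8
position: [521.6, -63.7, 114.7]
tcp_rot: [-3.141, -0.0, -2.968]
contact_force: [0.4, -0.3, -2.9]
width: 9.2
```

step_arm:
  dp:
    - [0, 0, 0.0005]
    - [0, 0, 0.001]
    - [0, 0, 0.0015]
    - [0, 0, 0.002]
    - [0, 0, 0.0023]
    - [0, 0, 0.0025]
    - [0, 0, 0.0025]
    - [0, 0, 0.0025]
    - [0, 0, 0.0025]
    - [0, 0, 0.0025]
  dr:
    - [0, 0, 0]
    - [0, 0, 0]
    - [0, 0, 0]
    - [0, 0, 0]
    - [0, 0, 0]
    - [0, 0, 0]
    - [0, 0, 0]
    - [0, 0, 0]
    - [0, 0, 0]
    - [0, 0, 0]
  gripper: [0, 0, 0, 0, 0, 0, 0, 0, 0, 0]

```text
clock: 11.8
position: [521.6, -63.7, 112.4]
tcp_rot: [-3.141, 0.0, -2.968]
contact_force: [-2.1, 0.1, 6.2]
width: 9.5
```

Floor contact came at z=112.4, the expected height. Fz went from -2.9 to +6.2. Now I'll release and look.

step_arm:
  dp:
    - [0, 0, 0]
    - [0, 0, 0]
    - [0, 0, 0]
    - [0, 0, 0]
    - [0, 0, 0]
    - [0, 0, 0]
    - [0, 0, 0]
    - [0, 0, 0]
    - [0, 0, 0]
    - [0, 0, 0]
  dr:
    - [0, 0, 0]
    - [0, 0, 0]
    - [0, 0, 0]
    - [0, 0, 0]
    - [0, 0, 0]
    - [0, 0, 0]
    - [0, 0, 0]
    - [0, 0, 0]
    - [0, 0, 0]
    - [0, 0, 0]
  gripper: [0.4, 0.4, 0.4, 0.4, 0.4, 0.4, 0.4, 0.4, 0.4, 0.4]

```text
clock: 12.8
position: [521.7, -63.7, 112.5]
tcp_rot: [-3.141, 0.0, -2.968]
contact_force: [0.1, -0.8, 0.3]
width: 34.1
```

step_arm:
  dp:
    - [0, 0, -0.004]
    - [0, 0, -0.012]
    - [0, 0, -0.025]
    - [0, 0, -0.045]
    - [0, 0, -0.07]
    - [0, 0, -0.1]
    - [0, 0, -0.125]
    - [0, 0, -0.14]
    - [0, 0, -0.147]
    - [0, 0, -0.147]
  dr:
    - [0, 0, 0]
    - [0, 0, 0]
    - [0, 0, 0]
    - [0, 0, 0]
    - [0, 0, 0]
    - [0, 0, 0]
    - [0, 0, 0]
    - [0, 0, 0]
    - [0, 0, 0]
    - [0, 0, 0]
  gripper: [0.4, 0.4, 0.4, 0.4, 0.4, 0.4, 0.4, 0.4, 0.4, 0.4]

```text
clock: 13.8
position: [521.8, -63.7, 259.9]
tcp_rot: [-3.141, 0.001, -2.968]
contact_force: [0.3, 0.1, -0.6]
width: 34.0
```

```bash
python3 - <<'E'
from h import *
f=grab('wrist','wr9'); g=grab('side','sd9');h=grab('scene','sc9')
print(f['state']['position'],f['state']['tcp_rot'],f['state']['contact_force'],f['state']['width'])
cv2.imwrite('pics/wr9b.png',cv2.resize(cv2.imread('pics/wr9.png'),(800,600),interpolation=cv2.INTER_CUBIC))
o=[]
for n,X in(('sd9',g),('sc9',h)):
  u,v=map(int,proj(X,[521,-63,80]));im=cv2.imread(f'pics/{n}.png')
  o.append(cv2.resize(im[v-50:v+50,u-50:u+50],(400,400),interpolation=cv2.INTER_CUBIC)); print(u,v)
cv2.imwrite('pics/c9.png',np.hstack(o))
E
```

```text
[521.7551 -63.7137 259.9343] [-3.141   0.0008 -2.9677] [ 0.3447  0.1169 -0.5572] 33.971699687719095
253 218
263 187
```

View pics/wr9b.png

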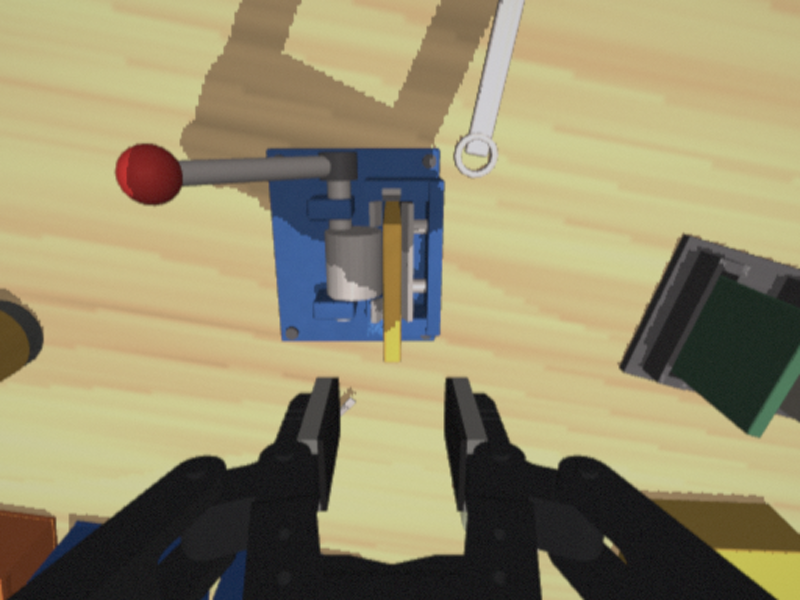

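View pics/c9.png

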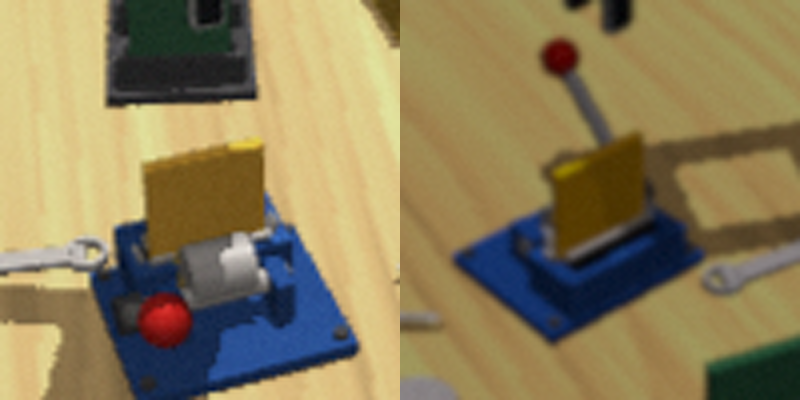

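The blank stands seated in the slot, with its top edge from (392,200) to (392,362) in the wrist view. I'll check its top height from two views, then go to the knob. Plan for the lever: keep this yaw with the jaws about 51 mm open around the knob, push with the -y pad, and follow the arc.

```bash
python3 - <<'E'
from h import *
w=load('sd9');s=load('sc9');f=load('wr9')
print(tri([(w,203+263/4,168+140/4),(s,213+155/4,137+175/4)]),tri([(w,203+145/4,168+167/4),(s,213+240/4,137+135/4)]))
print(tri([(w,203+165/4,168+320/4),(s,213+161/4,137+56/4)]), onz(f,149*.64,174*.64,113.5))
P=[onz(f,u*.64,v*.64,122) for u,v in [(383,362),(401,362)]]; print('far end top',P)
uy=np.array([-.173,.985,0]);k=np.array([480.8,-199.2,0])
delta(k+7*uy+[0,0,215],-2.9676)
E
```

```text
(array([562.4148, -56.7237, 122.2902]), [0.5902547796321533, 0.590254779632208]) (array([484.6149, -69.8006, 121.3508]), [0.15497883698742962, 0.1549788369874167])
(array([ 480.7952, -200.8681,  115.1566]), [0.9339437033276844, 0.9339437033277249]) [ 480.8904 -199.4877  113.5   ]
far end top [array([562.5119, -61.3029, 122.    ]), array([560.7271, -51.1096, 122.    ])]
dp m [ 0.0633 -0.1195  0.0433] dr [ 0.0005 -0.0015 -0.0002] pos [521.3345 -63.6332 258.2641] [ 3.1411 -0.0015 -2.9678] F [-0.0383 -0.213  -0.2561] w 34.13269133496865 t 13.95
```

The top edge triangulates to 122.3 and 121.4 mm, and fully home is 122, so the blank is home. Next, to above the knob.

step_arm:
  dp:
    - [0.01, -0.02, 0]
    - [0.025, -0.045, 0]
    - [0.04, -0.075, 0]
    - [0.053, -0.1, 0.01]
    - [0.063, -0.119, 0.02]
    - [0.063, -0.1195, 0.035]
    - [0.063, -0.1195, 0.043]
    - [0.063, -0.1195, 0.043]
    - [0.063, -0.1195, 0.043]
    - [0.063, -0.1195, 0.043]
  dr:
    - [0, -0.001, 0]
    - [0, -0.001, 0]
    - [0, -0.001, 0]
    - [0, -0.001, 0]
    - [0, -0.001, 0]
    - [0, -0.001, 0]
    - [0, -0.001, 0]
    - [0, -0.001, 0]
    - [0, -0.001, 0]
    - [0, -0.001, 0]
  gripper: [0.6, 0.6, 0.6, 0.6, 0.6, 0.6, 0.6, 0.6, 0.6, 0.6]

```text
clock: 14.95
position: [480.2, -191.9, 215.9]
tcp_rot: [-3.142, 0.0, -2.967]
contact_force: [0.1, -1.3, -0.0]
width: 51.4
```

```bash
python3 - <<'E'
from h import *
f=grab('wrist','wr10')
cv2.imwrite('pics/wr10b.png',cv2.resize(cv2.imread('pics/wr10.png'),(800,600),interpolation=cv2.INTER_CUBIC))
uy=np.array([-.173,.985,0]);k=np.array([480.8,-199.2,0])
delta(k+7*uy+[0,0,123.5],-2.9676)
E
```

```text
dp m [ 0.0007 -0.0002  0.0924] dr [-0.0001  0.0001  0.0005] pos [ 480.1843 -191.9578  215.8916] [-3.1415  0.0001 -2.9671] F [0.3923 0.0343 0.4142] w 51.05982030683102 t 15.0
```

View pics/wr10b.png

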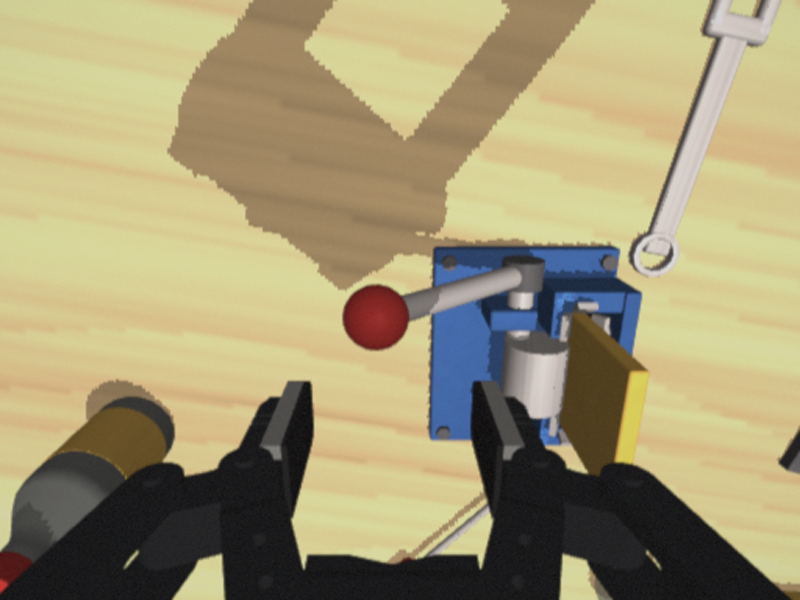

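step_arm:
  dp:
    - [0.0007, 0, 0.012]
    - [0.0007, 0, 0.027]
    - [0.0007, 0, 0.043]
    - [0.0007, 0, 0.058]
    - [0.0007, 0, 0.07]
    - [0.0007, 0, 0.08]
    - [0.0007, 0, 0.087]
    - [0.0007, 0, 0.092]
    - [0.0007, 0, 0.092]
    - [0.0007, 0, 0.092]
  dr:
    - [0, 0, 0]
    - [0, 0, 0]
    - [0, 0, 0]
    - [0, 0, 0]
    - [0, 0, 0]
    - [0, 0, 0]
    - [0, 0, 0]
    - [0, 0, 0]
    - [0, 0, 0]
    - [0, 0, 0]
  gripper: [0.6, 0.6, 0.6, 0.6, 0.6, 0.6, 0.6, 0.6, 0.6, 0.6]

```text
clock: 16.0
position: [479.7, -192.2, 124.2]
tcp_rot: [-3.141, 0.0, -2.967]
contact_force: [-0.1, 0.2, -0.1]
width: 51.4
```

```bash
python3 - <<'E'
from h import *
f=grab('wrist','wr11');g=grab('side','sd11')
cv2.imwrite('pics/wr11b.png',cv2.resize(cv2.imread('pics/wr11.png'),(800,600),interpolation=cv2.INTER_CUBIC))
u,v=map(int,proj(g,[480,-199,113]));im=cv2.imread('pics/sd11.png')
cv2.imwrite('pics/sd11b.png',cv2.resize(im[v-60:v+60,u-60:u+60],(600,600),interpolation=cv2.INTER_CUBIC))
print(readout.sense()['position'],readout.sense()['contact_force'])
# arc offsets: tool y = +clamp y, z down
for ph in np.linspace(.85,0,18): print(round(ph,2), (120*(np.sin(.85)-np.sin(ph))).round(1), (-120*(np.cos(ph)-np.cos(.85))).round(1))
E
```

```text
[ 479.7382 -192.2195  124.3925] [0.7254 0.0349 0.2025]
0.85 0.0 -0.0
0.8 4.1 -4.4
0.75 8.4 -8.6
0.7 12.8 -12.6
0.65 17.5 -16.3
0.6 22.4 -19.8
0.55 27.4 -23.1
0.5 32.6 -26.1
0.45 38.0 -28.9
0.4 43.4 -31.3
0.35 49.0 -33.5
0.3 54.7 -35.4
0.25 60.5 -37.1
0.2 66.3 -38.4
0.15 72.2 -39.5
0.1 78.2 -40.2
0.05 84.2 -40.7
0.0 90.2 -40.8
```

View pics/wr11b.png

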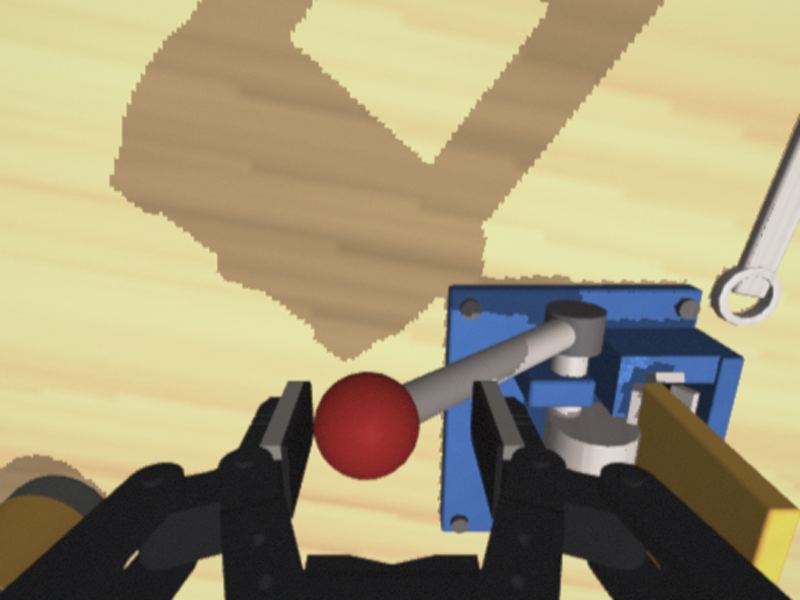

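View pics/sd11b.png

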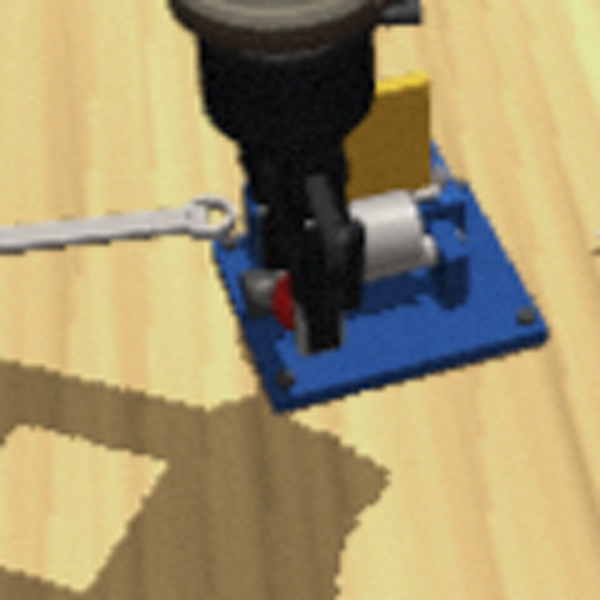

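The ball is between the jaws at (366,425) in the wrist view. I'll check its offset along the pad width.

```bash
python3 - <<'E'
from h import *
f=load('wr11'); s=f['state']
X=onz(f,366*.64,425*.64,113.5); R=Rn.from_euler('xyz',s['tcp_rot'])
print(X, R.inv().apply(X-s['position']))
E
```

```text
[ 481.4971 -199.5208  113.5   ] [-0.5143 -7.5283 10.7521]
```

step_arm:
  dp:
    - [0, 0.002, 0]
    - [0, 0.005, -0.003]
    - [0, 0.008, -0.006]
    - [0, 0.0125, -0.0105]
    - [0, 0.017, -0.0145]
    - [0, 0.0215, -0.018]
    - [0, 0.026, -0.0215]
    - [0, 0.031, -0.025]
    - [0, 0.0346, -0.026]
    - [0, 0.0346, -0.026]
  dr:
    - [0, 0, 0]
    - [0, 0, 0]
    - [0, 0, 0]
    - [0, 0, 0]
    - [0, 0, 0]
    - [0, 0, 0]
    - [0, 0, 0]
    - [0, 0, 0]
    - [0, 0, 0]
    - [0, 0, 0]
  gripper: [0.6, 0.6, 0.6, 0.6, 0.6, 0.6, 0.6, 0.6, 0.6, 0.6]

```text
clock: 17.1
position: [474.8, -159.4, 152.5]
tcp_rot: [-3.136, 0.004, -2.967]
contact_force: [2.5, -11.4, 8.8]
width: 51.1
```

```bash
python3 - <<'E'
from h import *
f=grab('wrist','wr12')
cv2.imwrite('pics/wr12b.png',cv2.resize(cv2.imread('pics/wr12.png'),(800,600),interpolation=cv2.INTER_CUBIC))
s=f['state'];print(s['position'],s['tcp_rot'],s['contact_force'],s['width'])
E
```

```text
[ 474.78   -159.4243  152.5395] [-3.1359  0.0041 -2.9672] [  2.5245 -11.446    8.7758] 51.107940457087
```

View pics/wr12b.png

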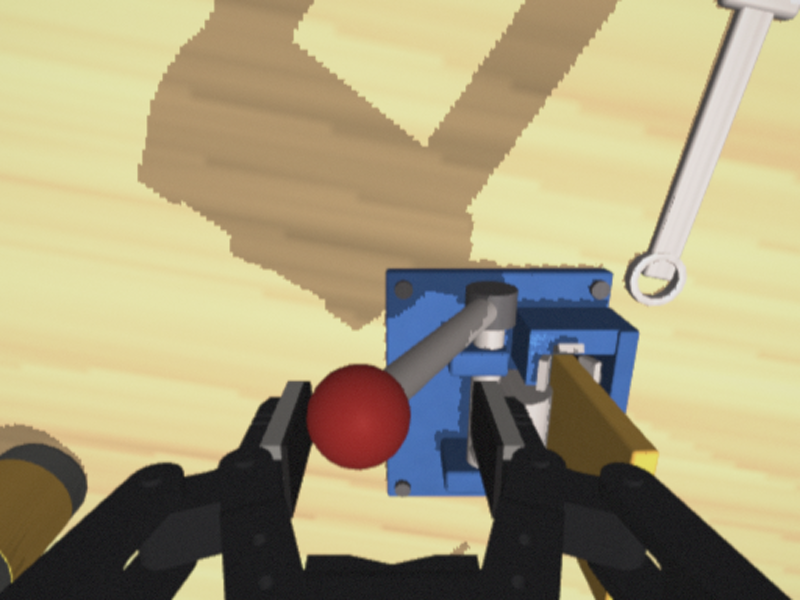

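The lever is following, with the ball held by the -y pad at (358,415). Forces are about 11 N lateral and the arm yields about 1.5 mm, so I'll add that to the command and continue along the arc.

step_arm:
  dp:
    - [0, 0.004, 0]
    - [0, 0.009, -0.002]
    - [0, 0.014, -0.003]
    - [0, 0.0195, -0.005]
    - [0, 0.025, -0.007]
    - [0, 0.031, -0.009]
    - [0, 0.037, -0.0105]
    - [0, 0.0425, -0.0115]
    - [0, 0.046, -0.012]
    - [0, 0.046, -0.012]
  dr:
    - [-0.005, 0.004, 0]
    - [-0.005, 0.004, 0]
    - [-0.005, 0.004, 0]
    - [-0.005, 0.004, 0]
    - [-0.005, 0.004, 0]
    - [-0.005, 0.004, 0]
    - [-0.005, 0.004, 0]
    - [-0.005, 0.004, 0]
    - [-0.005, 0.004, 0]
    - [-0.005, 0.004, 0]
  gripper: [0.6, 0.6, 0.6, 0.6, 0.6, 0.6, 0.6, 0.6, 0.6, 0.6]

```text
clock: 18.15
position: [467.3, -114.6, 165.5]
tcp_rot: [-3.138, 0.002, -2.967]
contact_force: [1.8, -7.1, 4.0]
width: 50.9
```

```bash
python3 - <<'E'
from h import *
f=grab('wrist','wr13')
cv2.imwrite('pics/wr13b.png',cv2.resize(cv2.imread('pics/wr13.png'),(800,600),interpolation=cv2.INTER_CUBIC))
s=f['state'];print(s['position'],s['tcp_rot'],s['contact_force'],s['width'])
c=np.array([521.7,-63.4]);ux=np.array([.985,.173]);uy=np.array([-.173,.985])
d=s['position'][:2]-c;print('tcp local',d@ux,d@uy)
E
```

```text
[ 467.3455 -114.6025  165.5024] [-3.1382  0.0021 -2.9671] [ 1.8035 -7.1443  4.049 ] 50.92644129907681
tcp local -62.39725265232394 -41.0310881879684
```

View pics/wr13b.png

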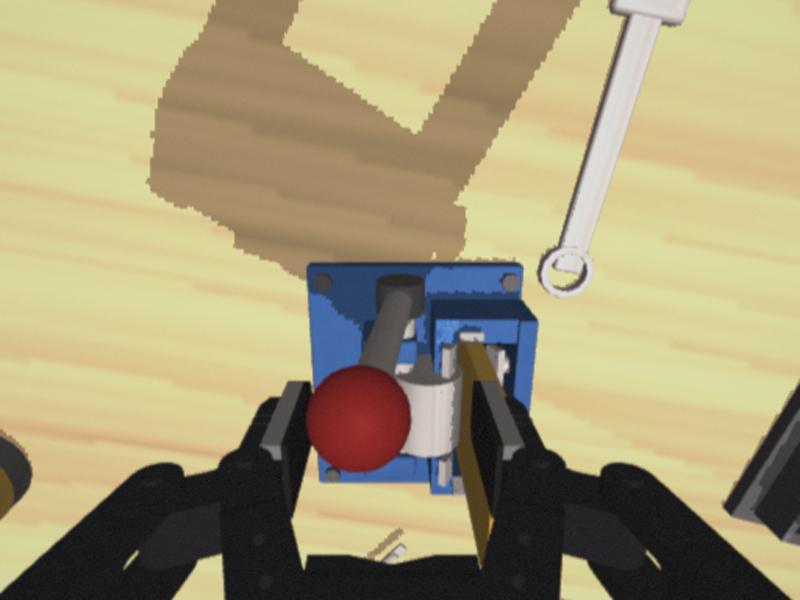

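```bash
cat >> h.py <<'E'
def ball(f,z):
    im=f['frame'].astype(int);m=((im[...,0]>90)&(im[...,1]<70)&(im[...,2]<70)).astype(np.uint8)
    n,l,st,c=cv2.connectedComponentsWithStats(m);i=1+np.argmax(st[1:,4])
    ct,_=cv2.findContours((l==i).astype(np.uint8),cv2.RETR_EXTERNAL,cv2.CHAIN_APPROX_NONE)
    (u,v),r=cv2.minEnclosingCircle(ct[0]);X=onz(f,u,v,z)
    c0=np.array([521.7,-63.4]);d=X[:2]-c0
    return (u,v,r),X,d@[.985,.173],d@[-.173,.985]
E
python3 - <<'E'
from h import *
print(ball(load('wr10'),113.5));print(ball(load('wr13'),153))
E
```

```text
((240.3556671142578, 202.65463256835938, 20.814411163330078), array([ 481.0013, -199.2786,  113.5   ]), np.float64(-63.595217833570466), np.float64(-126.79957581904567))
((229.76614379882812, 268.56201171875, 33.5315055847168), array([ 468.839 , -124.2717,  153.    ]), np.float64(-62.59890753728486), np.float64(-50.81365637194376))
```

step_arm:
  dp:
    - [0, 0.003, 0]
    - [0, 0.006, 0]
    - [0, 0.009, 0]
    - [0, 0.0115, 0]
    - [0, 0.0135, 0]
    - [0, 0.015, 0]
    - [0, 0.0155, 0]
    - [0, 0.0155, 0]
    - [0, 0.0155, 0]
    - [0, 0.0155, 0]
  dr:
    - [-0.003, 0.002, 0]
    - [-0.003, 0.002, 0]
    - [-0.003, 0.002, 0]
    - [-0.003, 0.002, 0]
    - [-0.003, 0.002, 0]
    - [-0.003, 0.002, 0]
    - [-0.003, 0.002, 0]
    - [-0.003, 0.002, 0]
    - [-0.003, 0.002, 0]
    - [-0.003, 0.002, 0]
  gripper: [0.6, 0.6, 0.6, 0.6, 0.6, 0.6, 0.6, 0.6, 0.6, 0.6]

```text
clock: 19.2
position: [465.2, -100.2, 166.6]
tcp_rot: [-3.139, 0.002, -2.967]
contact_force: [3.1, -9.2, 5.8]
width: 51.7
```

```bash
python3 - <<'E'
from h import *
f=grab('wrist','wr14');g=grab('side','sd14');h=grab('scene','sc14')
cv2.imwrite('pics/wr14b.png',cv2.resize(cv2.imread('pics/wr14.png'),(800,600),interpolation=cv2.INTER_CUBIC))
s=f['state'];print(s['position'],s['tcp_rot'],s['contact_force'],s['width'])
c=np.array([521.7,-63.4]);ux=np.array([.985,.173]);uy=np.array([-.173,.985])
d=s['position'][:2]-c;print('tcp local',d@ux,d@uy);print(ball(f,154))
o=[]
for n,X in(('sd14',g),('sc14',h)):
  u,v=map(int,proj(X,[490,-90,100]));im=cv2.imread(f'pics/{n}.png');print(u,v)
  o.append(cv2.resize(im[v-50:v+50,u-50:u+50],(400,400),interpolation=cv2.INTER_CUBIC))
cv2.imwrite('pics/c14.png',np.hstack(o))
E
```

```text
[ 465.2336 -100.1924  166.5532] [-3.1386  0.002  -2.9672] [ 3.08   -9.1893  5.799 ] 51.70586730139809
tcp local -61.98444609897238 -26.47181944069604
((229.7904510498047, 267.9730224609375, 33.44868850708008), array([ 466.4319, -109.8939,  154.    ]), np.float64(-62.48256894705088), np.float64(-36.235152734774815))
242 220
267 173
```

View pics/wr14b.png

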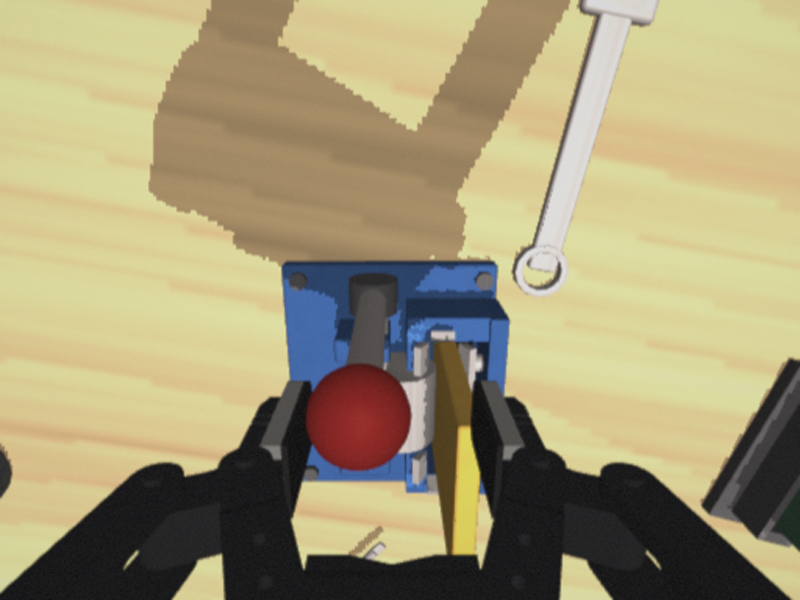

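View pics/c14.png

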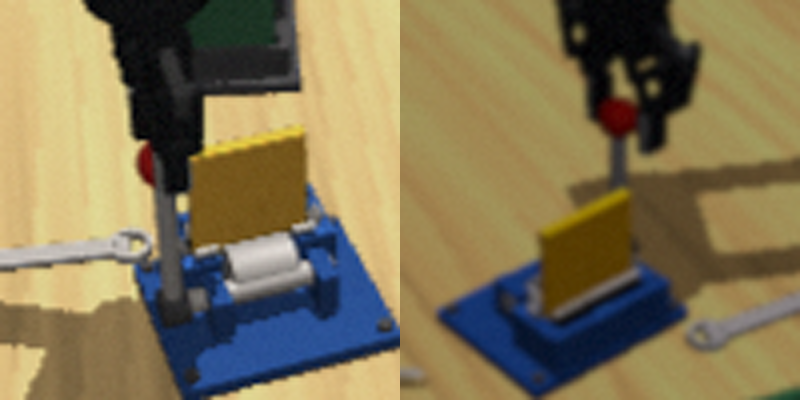

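The lever looks upright in the side and scene views. I'll check the hub and pivot position against the knob, whether the hold is steady, and where the blank sits.

```bash
python3 - <<'E'
from h import *
f=grab('wrist','wr15');w=load('sd14');s=load('sc14')
st=f['state'];print(st['position'],st['contact_force'],abs(st['qd']).max(),ball(f,154)[2:])
c=np.array([521.7,-63.4]);ux=np.array([.985,.173]);uy=np.array([-.173,.985])
for z,u,v in((34,373,305),(45,373,283)):
  d=onz(f,u*.64,v*.64,z)[:2]-c;print('hub local',z,d@ux,d@uy)
for o in [[(w,192+304/4,170+126/4),(s,217+140/4,123+232/4)],[(w,192+190/4,170+156/4),(s,217+229/4,123+188/4)]]:
  X,e=tri(o);d=X[:2]-c;print('blank top corner',X,e[0],'local',d@ux,d@uy)
for o in ((457,425),(476,425),(455,556),(474,556)):
  d=onz(f,o[0]*.64,o[1]*.64,122)[:2]-c;print('blank top wrist local',d@ux,d@uy)
E
```

```text
[ 465.2512 -100.1874  166.554 ] [ 0.966  -8.1585  6.9919] 0.0025140462481345483 (np.float64(-62.55664267676387), np.float64(-36.28661001684516))
hub local 34 -57.73899954240823 -36.56619710212405
hub local 45 -73.39699992999174 -35.962386980630946
blank top corner [562.2188 -53.0887 124.0623] 0.5790012145971505 local 41.694928511334666 3.1469087537540394
blank top corner [483.5196 -68.3359 123.6227] 2.2549242172708883 local -38.461558726999655 1.7433525902313312
blank top wrist local -39.659427913147915 -1.3412176075683313
blank top wrist local -39.66997370196066 5.918646774586232
blank top wrist local 24.45778271216704 0.5649110245246793
blank top wrist local 24.439448253169704 8.620923446612482
```

The knob's local y is -36.3 and the hub's is about -36.3, so the lever is upright and steady. The blank has shifted about +3 mm. The last top reading was 123.6-124.1, against about 122 before, so I'll compare it more precisely to rule out any lifting.

```bash
python3 - <<'E'
from h import *
c=np.array([521.7,-63.4]);ux=np.array([.985,.173]);uy=np.array([-.173,.985])
def P(f,lx,ly,z): q=c+lx*ux+ly*uy; return proj(f,[*q,z])
# sub-pixel row of blank's top edge along the side & scene image columns, versus prediction
for n9,n14 in (('sd9','sd14'),('sc9','sc14')):
  for n,ly in ((n9,0),(n14,3)):
    f=load(n); im=f['frame'].astype(float)
    for lx in (-5,10,25):
      back=5 if n.startswith('sd') else -5   # far top edge
      u,v=P(f,lx,ly+back,122); u0=int(round(u))
      sat=im[:,u0-1:u0+2,2].mean(1)   # blue channel drops on yellow
      r=np.arange(int(v)-8,int(v)+9); vals=sat[r]
      hi,lo=vals[:4].mean(),vals[-4:].mean(); th=(hi+lo)/2
      j=np.where(vals<th)[0][0]; sub=r[j-1]+(vals[j-1]-th)/(vals[j-1]-vals[j])
      vv=P(f,lx,ly+back,132)[1]; sl=(vv-v)/10
      print(n,lx,'pred',round(v,2),'meas',round(sub,2),'=> z',round(122+(sub-v)/sl,1))
o=[]
for n in('sd9','sd14'):
  f=load(n);u,v=map(int,P(f,0,0,100));o.append(cv2.resize(cv2.imread(f'pics/{n}.png')[v-30:v+30,u-30:u+30],(400,400),interpolation=cv2.INTER_CUBIC))
cv2.imwrite('pics/cmp.png',np.hstack(o))
E
```

```text
sd9 -5 pred 205.63 meas 205.41 => z 122.7
sd9 10 pred 204.38 meas 204.32 => z 122.2
sd9 25 pred 203.13 meas 203.62 => z 120.4
sd14 -5 pred 204.94 meas 205.19 => z 121.2
sd14 10 pred 203.69 meas 203.78 => z 121.7
sd14 25 pred 202.45 meas 202.4 => z 122.2
sc9 -5 pred 174.03 meas 173.18 => z 125.0
sc9 10 pred 176.0 meas 174.78 => z 126.3
sc9 25 pred 177.99 meas 175.86 => z 129.5
sc14 -5 pred 174.49 meas 173.23 => z 126.5
sc14 10 pred 176.46 meas 176.3 => z 122.6
sc14 25 pred 178.46 meas 178.08 => z 123.3
```

View pics/cmp.png

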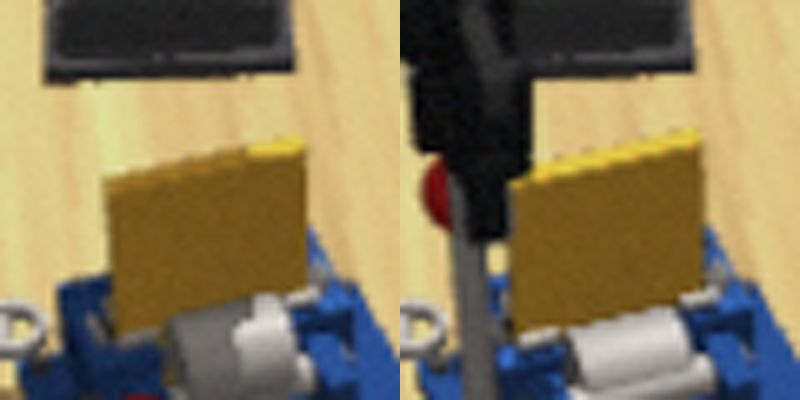

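The side view puts the blank's top at 121.2-122.2 mm after clamping, so it's still fully home. Handing in while holding the lever.

```bash
python3 - <<'E'
from h import *
s=readout.sense();print(s['position'],s['contact_force'],s['clock'])
print(workorder.finish_job())
E
```

```text
[ 465.2429 -100.1722  166.5472] [ 1.7289 -8.5586  6.1843] 19.4
the job is handed in; nothing more can be done
None
```

I put the yellow blank in the clamp slot, let go of it and swung the lever upright. I handed the job in at 19.4 s, with the gripper pad still holding the knob. `finish_job` gave no verdict.

- **Blank:** it touched the slot floor at the expected height (TCP z 112.4 mm). After release, its top edge triangulated to 122.3 and 121.4 mm, against 122 mm for fully home. After clamping, the side view put it at 121.2–122.2 mm, about 3 mm towards the backing.
- **Lever:** the knob's y in the clamp frame was −36.3 mm, against about −36.3 mm for the hub and −36 mm in the task text. That is upright to within about 0.01 rad. The hold was steady, pushing about 8–9 N sideways.
- **Checks that disagreed:** a triangulation of the blank's top corners after clamping gave 123.6–124.1 mm, with up to 2.3 mm ray mismatch. Edge readings from the scene camera alone scattered from 122.6 to 129.5 mm. I relied on the more consistent side view.
- **Everything else:** nothing else was touched knowingly, and the green and white blanks stayed in the rack. I did not take a last close look at the loose items on the bench.

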